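Move three gantry parts on to their next inspection station

TASK

Three gantry parts are being inspected in turn; move each on to its next station: the stepper motor from the balance to the turntable, the bearing block from the turntable to the green carriage plate, and the timing pulley from the carriage plate to the balance pan. A station holds one part at a time, so stand one part on the empty perforated plate meanwhile. Set every part down gently, the same way up as before and in the middle of its station, and do not shift the microscope objective or the amber jar that stand among the stations.

Things in the scene. Friction and masses are not known exactly. Their poses are not given: they have to be found in the camera images.
- motor_mid (a point): Stepper motor, loose, about 0.28 kg (varies): a square body 42 x 42 mm and 40 mm tall, black with bare aluminium end caps, standing with its thin steel shaft (5 mm thick, 22 mm long) pointing up. The point is the centre of the square body, 20 mm above its underside; z is up along the shaft, x and y are square to the flat side faces. Any two opposite sides can be gripped, 42 mm apart. Starts on the balance.
- block_mid (a point): Linear-bearing block, loose, about 0.20 kg (varies): an aluminium block, 44 mm along x (the bore axis, round steel bearing ends standing 3 mm proud on both x faces), 50 mm along y, 38 mm tall with a step on either side: the outer 7 mm at each y side is only 30 mm tall. The point is its centre, 19 mm above its underside; z up. Grip the flat y faces, 50 mm apart, over their lower 30 mm. Starts on the turntable.
- pulley_mid (a point): Timing pulley, loose, about 0.15 kg (varies): a round aluminium wheel with two flanges 52 mm in diameter and a toothed band between them, 21 mm tall, and on top of it a plain round hub 34 mm in diameter, up to 32 mm overall. The point lies on its axis, 16 mm above its underside; z up along the axis. It can be gripped across the flanges (52 mm) or by the hub (34 mm). Starts on the carriage plate.
- disc (a point): Turntable, fixed: a flat black disc 124 mm in diameter with white degree marks round its edge, on a grey round base with a small control box on its near side. It does not turn here. The point is the centre of the disc's upper surface, 44 mm above the bench; z up.
- deck (a point): Carriage plate of the linear stage, fixed: a flat green plate 120 x 120 mm on two steel rods that run along y across the far side of the bench. It does not slide here. The point is the centre of its upper surface, 70 mm above the bench; z up.
- pan (a point): Balance, fixed: white housing 140 mm wide with a display on its near side and a flat square steel pan 108 x 116 mm. The pan does not give. The point is the centre of the pan's upper surface, 58 mm above the bench; z up.
- plate (a point): Small black perforated plate, fixed, 150 x 150 mm, on four posts with yellow feet, empty at the start: the free spot. The point is the centre of its upper surface, 66 mm above the bench; z up.
- objective_mid (a point): Microscope objective, loose bystander: a stepped aluminium cylinder 28 mm in diameter, 45 mm tall, standing on the bench, nose up. The point is its centre, half-way up.
- jar_mid (a point): Small amber jar with a white cap, loose bystander: 30 mm in diameter, 45 mm tall, standing on the bench. The point is its centre, half-way up.

How it is judged:
By the outcome, as a careful person would: the job done as asked, in the order asked, and still so for the second after the job is handed in, with the robot touching nothing.
It also fails if it takes over 112 s, if anything falls off the work surface, if the arm or the gripper's body presses on something with over 40 N, if the wrist force passes 120 N, or if a joint passes its speed limit or range.

ROBOT

A 6-joint arm with a two-finger parallel gripper is mounted at the origin on the work surface. World frame = base frame: x ahead of the robot, y to its left, z up, the work surface at z = 0. Lengths are in m, angles in rad, forces in N, time in s.
With the tool pointing down it reaches from about 0.375 to 0.9 m from the base axis. Payload 3.1 kg.
Tool frame: the origin (TCP) lies midway between the tips of the shut fingers; the grasp point (between the pads) lies 19 mm behind it (ctrl.grip_depth is the distance from the TCP to the grasp point, in m); y points along the fingers, x is the direction in which the jaws open and shut, and the axes are right-handed (so a half turn about y gives the same grasp; the last joint's range is limited). The gripper opens to 87 mm and grips with 3 to 60 N. Pads are 19 mm wide; open, the fingers measure 117 mm over their backs; the gripper's body (75 mm by 190 mm) begins 51 mm behind the grasp point.
Start: joints at [1.06, 0.527, 1.433, -0, 1.181, -0.178], TCP at [0.204, 0.591, 0.223] pointing down, gripper open.
Joint ranges: [-3.08, 3.08], [-0.75, 2.2], [0.22, 2.44], [-1.43, 4.57], [0, 2.65], [-2.85, 2.85]. Speed limits (rad/s): [2.79, 2.79, 3.14, 3.14, 3.14, 3.14].

INTERFACE

Orientations are given as [roll, pitch, yaw] about the fixed x, y, z axes, in that order (R = Rz(yaw) Ry(pitch) Rx(roll)).
In Python, from station import ctrl gives the robot as it stands. The module is installed in compiled form; this text tells all that it offers.
- The arm moves only by the tool play_rows, never from a script. Its argument "plan" is a list of rows, each an object with "delta_pos": the shift along the tool's x, y, z in cm, a list of three; "turn": the turn, a rotation vector about the tool's x, y, z in rad, a list of three. In form: [{"delta_pos": [tx, ty, tz], "turn": [wx, wy, wz]}, ...]. A call has 1 to 12 rows; each row shifts and turns the pose as measured when the row begins, along the tool's axes as they then stand; what a row does not reach is not made up. A row lasts 1/12 s, in which the tool goes at most 41.7 mm and 7.16 degrees, less where a joint would pass 70% of its speed; a pose out of reach is approached as far as the arm can. A call is refused whole if a number of a shift passes 4.17 or a number of a turn 0.125, either way. A call with a gripper value outside its range is refused whole. "fingers" is the finger opening in cm, from 0 to 8.7, set as the call begins (left out, the last holds). The fingers move at their own pace and stop on an object; "squeeze" is the grip in N (left out, the last holds). Time passes only in rows, so rows that do not move let the fingers close. It gives the time, the measured TCP pose, the force and the opening at its end, in the units of the state.
- ctrl.read_state(): the state, without advancing time (a new reading comes with each control period).
- ctrl.snapshot(name): name is "scene" or "top" or "wrist"; returns a dict with "color" (420x560x3 uint8, red, green, blue), "depth" (420x560 float32, m along the optical axis (not along the pixel's ray), 0 where there is no reading), "vfov" (degrees; the focal length in pixels is half the picture's height over the tangent of half this angle, whatever the lens; pixels are square), "cx", "cy" (the principal point, pixels), "k1" (the pictures are not rectified: a ray, as slopes to the right and down, at radius r is drawn at 1 + k1 r^2 times it, then the intrinsics apply), "R" (3x3) and "t" (3): a world point X has camera coordinates R X + t. Camera axes: x right, y down, z forward; pixel columns grow to the right and rows downward; lengths in m; the calibration is good to about 2 mm. A picture is of the moment at which its call begins.
- ctrl.sign_off(): hands the job in, once; it reports no verdict.
The state is a dict: "clock": time; "q": joint angles; "qvel": joint speeds; "joint_torque": joint torques, N m; "ee_pos": TCP position; "eef_rot": TCP orientation; "wrist_force": force on the tool from outside, world axes, zero at the start; "wrist_torque": the same for the moment, N m; "gripper_width": opening from 0.0 (shut) to 1.0 (fully open).
Only numpy, scipy, OpenCV 4.12 (cv2) and the standard library are available. Lean on these libraries where they do the work, as an engineer would, in place of code of your own. Each camera call takes 0.05 s, during which the arm holds its last target.

## Working session

There is one attempt and no reset: what is moved stays moved. The work goes in short steps, Python scripts to look and compute and a tool call to move; the robot and the scene stay as the last step left them, time stands still between calls to the robot, and variables do not carry over. Pictures are saved under pics/ and viewed, and the job is handed in when it is done.

Besides the shell and the picture viewer there is one more tool, called by a JSON object that holds its "api" and its "payload", one argument or row to a line. play_rows: Moves the arm, as the interface text tells. Its arguments: {"type":"object","properties":{"plan":{"type":"array","items":{"type":"object","properties":{"delta_pos":{"type":"array","items":{"type":"number"}},"turn":{"type":"array","items":{"type":"number"}}}}},"fingers":{"type":"number"},"squeeze":{"type":"number"}},"required":["plan"]}

```bash
mkdir -p pics; ls
cat > h.py <<'E'
import numpy as np, cv2
from station import ctrl
from scipy.spatial.transform import Rotation as Ro
def snap(n,fn=None):
    s=ctrl.snapshot(n)
    if fn: cv2.imwrite('pics/'+fn,s['color'][:,:,::-1])
    return s
def intr(s):
    h,w=s['color'].shape[:2]
    f=h/2/np.tan(np.radians(s['vfov'])/2)
    return np.array([[f,0,s['cx']],[0,f,s['cy']],[0,0,1.]]),np.array([s['k1'],0,0,0,0.])
def slopes(s,px):
    K,d=intr(s)
    return cv2.undistortPoints(np.asarray(px,float).reshape(-1,1,2),K,d).reshape(-1,2)
def onplane(s,px,z):
    n=slopes(s,px); R=np.array(s['R']);t=np.array(s['t'])
    D=np.c_[n,np.ones(len(n))]@R; C=-R.T@t
    return C+D*((z-C[2])/D[:,2])[:,None]
def proj(s,X):
    K,d=intr(s)
    return cv2.projectPoints(np.asarray(X,float).reshape(-1,1,3),cv2.Rodrigues(np.array(s['R']))[0],np.array(s['t'],float),K,d)[0].reshape(-1,2)
def cloud(s):
    h,w=s['depth'].shape
    u,v=np.meshgrid(np.arange(w),np.arange(h))
    n=slopes(s,np.stack([u,v],-1).reshape(-1,2)); z=s['depth'].reshape(-1,1)
    P=np.c_[n*z,z]; return ((P-np.array(s['t']))@np.array(s['R'])).reshape(h,w,3)
E
python3 - <<'E'
from h import *
for n in ['scene','top','wrist']:
    s=snap(n,n+'0.png'); print(n,s['vfov'],s['cx'],s['cy'],s['k1'],-np.array(s['R']).T@s['t'],np.round(s['R'],2).tolist())
print(ctrl.read_state(), ctrl.grip_depth)
E
```

```text
pics
scene 45.81789709914161 273.2916334098136 207.54265868228362 0.04274378299637671 [1.27905193 0.06991653 0.69403018] [[-0.07, 1.0, -0.01], [0.63, 0.04, -0.78], [-0.78, -0.05, -0.63]]
top 44.67832227076925 275.68670722249266 214.46781795086022 0.028615761550663896 [0.38791632 0.022698   1.20193075] [[-0.01, -1.0, -0.0], [-0.99, 0.01, -0.13], [0.13, 0.0, -0.99]]
wrist 70.28461872939985 279.37084983399285 208.79173952263463 -0.014520033746212198 [0.13173527 0.61468995 0.38464706] [[0.33, 0.95, -0.0], [0.91, -0.31, 0.28], [0.26, -0.09, -0.96]]
{'clock': 0.15, 'q': array([ 1.05950946e+00,  5.28220945e-01,  1.43363052e+00,  1.14989649e-06,
        1.18137893e+00, -1.78510838e-01]), 'qvel': array([-0.00017382, -0.00278408, -0.00206064, -0.00089299, -0.00102851,
        0.00167938]), 'joint_torque': array([ 3.91772037e-04, -4.40427482e+01, -1.76842028e+01,  6.33401982e-02,
        5.52246615e-02, -8.73432714e-05]), 'ee_pos': array([0.20386433, 0.59021789, 0.22180872]), 'eef_rot': array([-1.57050448,  0.00161153,  1.2380201 ]), 'wrist_force': array([0.26199191, 1.03008386, 0.5589892 ]), 'wrist_torque': array([-0.02060487,  0.03047086,  0.0215222 ]), 'gripper_width': 0.9998266914595606} 0.0187
```

View pics/scene0.png

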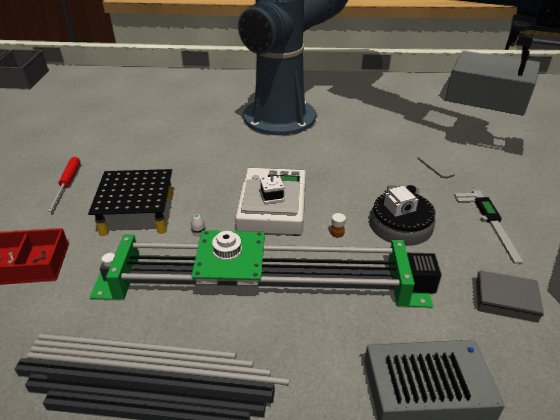

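View pics/top0.png

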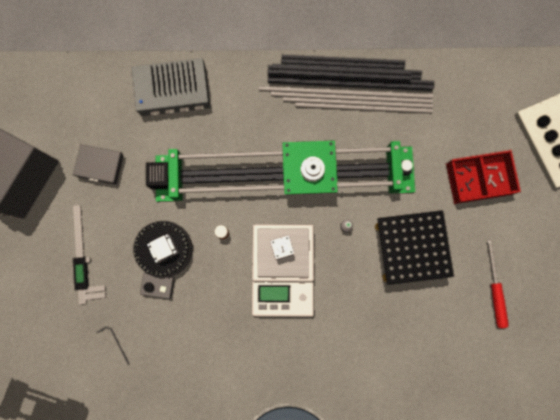

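View pics/wrist0.png

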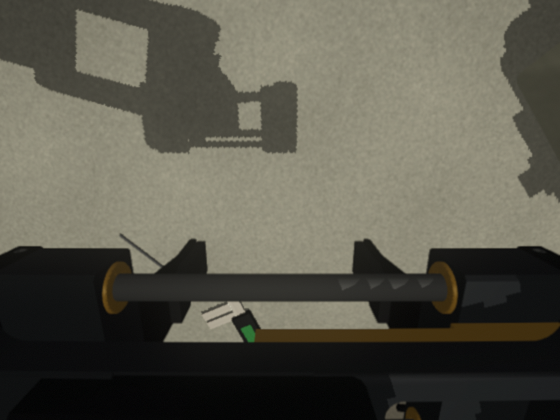

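The top and scene views show everything. The stations in the top view (px) are the deck at (311,168), pan (283,250), disc (163,249) and plate (415,247), with the jar at (221,232) and objective (347,226). Next I'll measure them precisely.

Run:
```python
from h import *
s=ctrl.snapshot('top'); np.savez('top0.npz',**s)
c=ctrl.snapshot('scene'); np.savez('scene0.npz',**c)
P=cloud(s); 
for n,(u,v) in dict(deckcorner=(290,150),pan=(265,265),disc=(150,265),plate=(415,247),pulley=(312,160),motor=(275,243),block=(162,249),jar=(221,232),obj=(347,226),bench=(400,330)).items(): print(n,P[v,u].round(4))
x0,x1,y0,y1=120,460,130,330
im=s['color'][y0:y1,x0:x1,::-1]
a=cv2.resize(im[:,:130],None,fx=5,fy=5,interpolation=cv2.INTER_CUBIC)[:600]
cv2.imwrite('pics/t_disc.png',cv2.resize(s['color'][210:310,120:240,::-1],None,fx=6,fy=6,interpolation=cv2.INTER_CUBIC))
cv2.imwrite('pics/t_mid.png',cv2.resize(s['color'][130:330,240:360,::-1],None,fx=3,fy=3,interpolation=cv2.INTER_CUBIC))
cv2.imwrite('pics/s_mid.png',cv2.resize(c['color'][160:300,80:450,::-1],None,fx=2.1,fy=2.1,interpolation=cv2.INTER_CUBIC))
```

```text
deckcorner [ 0.6788 -0.0103  0.0728]
pan [0.4206 0.0479 0.0598]
disc [0.4231 0.3063 0.0473]
plate [ 0.458  -0.2861  0.0622]
pulley [ 0.6483 -0.0575  0.1026]
motor [0.4666 0.0252 0.0991]
block [0.4566 0.2723 0.083 ]
jar [0.4964 0.1478 0.0447]
obj [ 0.508  -0.1389  0.0438]
bench [ 0.2716 -0.2603 -0.0006]
```

View pics/t_disc.png

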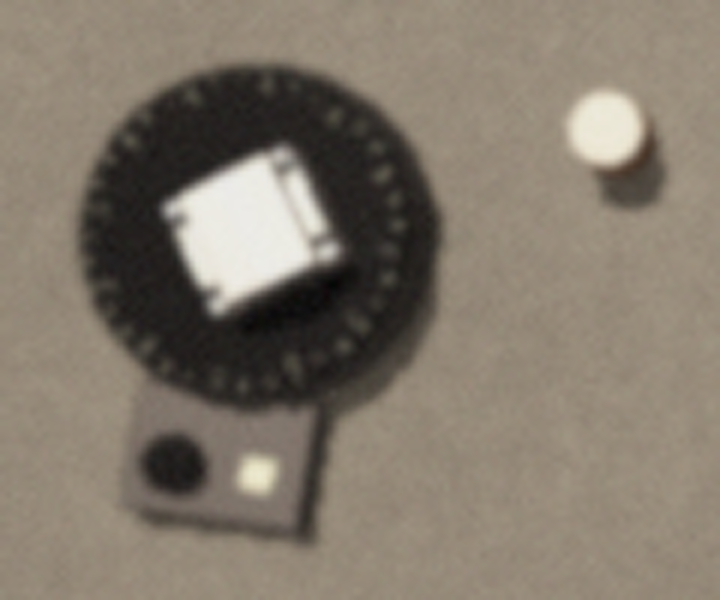

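View pics/t_mid.png

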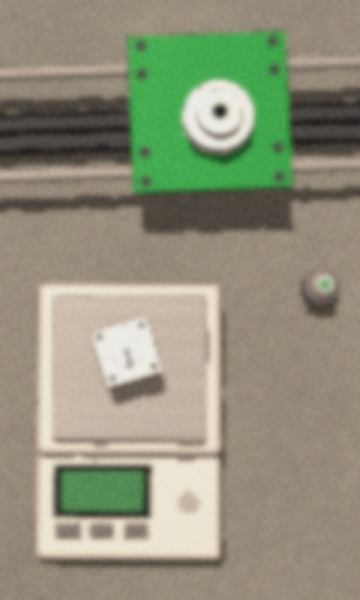

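View pics/s_mid.png

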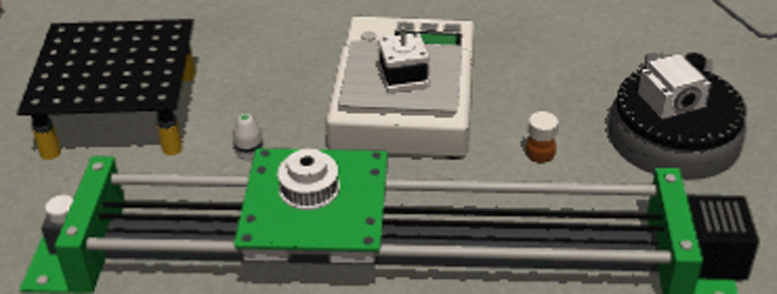

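```bash
cat > meas.py <<'E'
from h import *
def mask_pts(s,m,seed=None):
    n,l,st,ce=cv2.connectedComponentsWithStats(m.astype(np.uint8))
    k=l[seed[1],seed[0]] if seed else 1+np.argmax(st[1:,4])
    if k==0: return None
    cs,_=cv2.findContours((l==k).astype(np.uint8),cv2.RETR_EXTERNAL,cv2.CHAIN_APPROX_NONE)
    return max(cs,key=cv2.contourArea).reshape(-1,2)
def rect(s,pts,z):
    X=onplane(s,pts,z)[:,:2].astype(np.float32)
    return cv2.minAreaRect(X*1000)
E
python3 - <<'E'
from meas import *
for f in ['top0','scene0']:
    s=dict(np.load(f+'.npz')); s={k:(v if v.shape else float(v)) for k,v in s.items()}
    hsv=cv2.cvtColor(s['color'],cv2.COLOR_RGB2HSV); H,S,V=hsv[...,0],hsv[...,1],hsv[...,2]
    sd=(lambda x,y,z: tuple(int(round(a)) for a in proj(s,[x,y,z])[0]))
    print(f)
    g=(H>45)&(H<80)&(S>150)&(V>60)
    p=mask_pts(s,g,sd(.685,-.01,.07)); print('deck',rect(s,p,.07))
    b=(V<60)
    if 1:
        p=mask_pts(s,b,sd(.45,.31,.044)); X=onplane(s,p,.044)[:,:2].astype(np.float32); print('disc',cv2.minEnclosingCircle(X),cv2.fitEllipse(cv2.convexHull(X*1000)))
        p=mask_pts(s,cv2.morphologyEx((V<70).astype(np.uint8),cv2.MORPH_CLOSE,np.ones((7,7))),sd(.458,-.286,.066)); print('plate',rect(s,p,.066) if p is not None else None)
    P=cloud(s)
    m=(abs(P[...,2]-.058)<.006)&(P[...,0]>.38)&(P[...,0]<.56)&(abs(P[...,1]-.02)<.09)
    print('pan', P[m][:,:2].min(0),P[m][:,:2].max(0))
    for n,x,y,z,r in [('pulley',.648,-.058,.102,.04),('motor',.46,.02,.098,.035),('block',.457,.272,.082,.035),('jar',.496,.148,.045,.03),('obj',.508,-.139,.045,.03)]:
        w=(abs(P[...,0]-x)<r)&(abs(P[...,1]-y)<r)
        m=w&(S<75)&(V>125)&(P[...,2]>z-.02 if n!='pulley' else P[...,2]>.08)
        p=mask_pts(s,m); print(n,m.sum(),rect(s,p,z), 'z',np.median(P[m][:,2]))
E
```

```text
top0
deck ((639.5115356445312, -54.09905242919922), (113.42823028564453, 116.6626968383789), 2.30145263671875)
disc ((0.45747822523117065, 0.27904900908470154), 0.06618907302618027) ((458.47088623046875, 278.40753173828125), (123.5077896118164, 132.38816833496094), 150.41873168945312)
plate ((453.46966552734375, -282.9266052246094), (155.81588745117188, 151.7626190185547), 6.520829677581787)
pan [ 0.38913196 -0.05493362] [0.50619605 0.07044053]
pulley 402 ((630.551025390625, -57.265586853027344), (48.298980712890625, 49.271541595458984), 89.21786499023438) z 0.09455283541598397
motor 386 ((458.2557373046875, 10.86558723449707), (42.40864944458008, 42.22954559326172), 16.289207458496094) z 0.09939836615718389
block 476 ((460.4184265136719, 273.6654968261719), (46.30629348754883, 50.53854751586914), 24.996959686279297) z 0.0818731276764541
jar 127 ((498.72467041015625, 148.93905639648438), (27.56290626525879, 27.171072006225586), 45.016719818115234) z 0.04615151539236381
obj 78 ((513.1489868164062, -137.94615173339844), (20.296184539794922, 21.518001556396484), 25.210590362548828) z 0.042570140781451105
scene0
deck ((641.0281372070312, -55.47246170043945), (122.14393615722656, 120.15825653076172), 1.5978089570999146)Traceback (most recent call last):
  File "<stdin>", line 11, in <module>
  File "h.py", line 16, in onplane
    n=slopes(s,px); R=np.array(s['R']);t=np.array(s['t'])
  File "h.py", line 14, in slopes
    return cv2.undistortPoints(np.asarray(px,float).reshape(-1,1,2),K,d).reshape(-1,2)
                               ~~~~~~~~~~~~~~~~~~~~~~~~~~~~^^^^^^^^
ValueError: cannot reshape array of size 1 into shape (1,2)
```

Run:
```python
from meas import *
L=lambda f:{k:(v if v.shape else float(v)) for k,v in dict(np.load(f+'.npz')).items()}
s=L('top0'); c=L('scene0')
print('pan corners', onplane(s,[(258.0,228.3),(309,228.3),(308.5,276.7),(258,276.5)],.058).round(4).tolist())
hc=cv2.cvtColor(c['color'],cv2.COLOR_RGB2HSV)
P=cloud(c)
cv2.imwrite('pics/c_pan.png',cv2.resize(c['color'][160:245,230:315,::-1],None,fx=7,fy=7,interpolation=cv2.INTER_CUBIC))
cv2.imwrite('pics/t_pan.png',cv2.resize(s['color'][215:325,245:325,::-1],None,fx=5,fy=5,interpolation=cv2.INTER_CUBIC))
for nm,x,y,z,r in [('plate',.4535,-.283,.066,.1),('disc',.458,.2785,.044,.08)]:
  for q in(s,c):
    Q=cloud(q); m=(abs(Q[...,0]-x)<r)&(abs(Q[...,1]-y)<r)&(Q[...,2]>z-.008)&(Q[...,2]<z+.008)
    p=mask_pts(q,cv2.morphologyEx(m.astype(np.uint8),cv2.MORPH_CLOSE,np.ones((5,5)))); print(nm,rect(q,p,z),cv2.minEnclosingCircle(onplane(q,p,z)[:,:2].astype(np.float32)))
```

```text
pan corners [[0.5029, 0.0632, 0.058], [0.502, -0.0514, 0.058], [0.3941, -0.0486, 0.058], [0.3953, 0.0636, 0.058]]
plate ((458.3238220214844, -284.52490234375), (149.73915100097656, 150.9111785888672), 6.228712558746338) ((0.45851242542266846, -0.28443050384521484), 0.10389979183673859)
plate ((459.46221923828125, -285.05108642578125), (152.76087951660156, 149.9587860107422), 6.479912281036377) ((0.4588770866394043, -0.2844327688217163), 0.10469426959753036)
disc ((461.6623229980469, 285.5331726074219), (122.47868347167969, 121.8790283203125), 0.8570199012756348) ((0.461073637008667, 0.2847968637943268), 0.062403228133916855)
disc ((465.0367736816406, 282.33837890625), (127.84806823730469, 126.32731628417969), 18.604400634765625) ((0.4561488628387451, 0.28327226638793945), 0.07479669153690338)
```

View pics/c_pan.png

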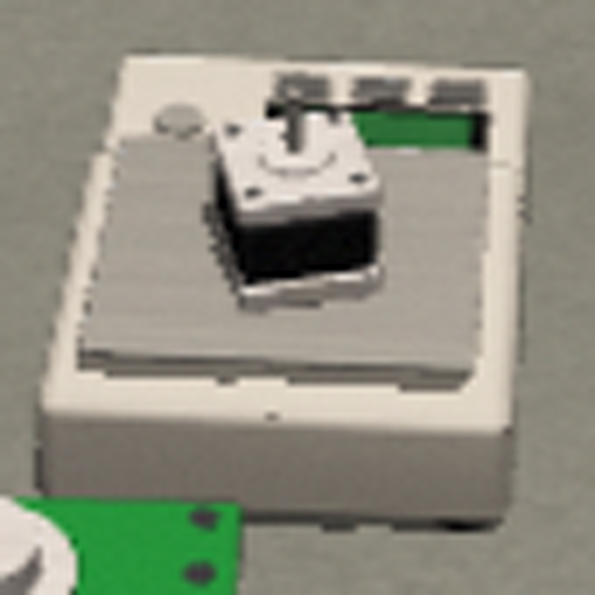

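View pics/t_pan.png

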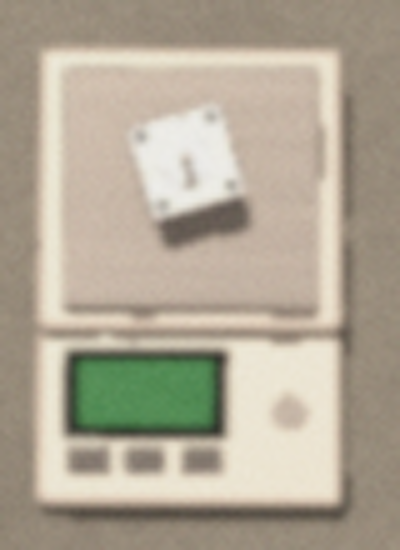

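```bash
cat > go.py <<'E'
from h import *
import sys
# usage: go.py x y z yaw -> tool deltas (cm) in present tool axes and turn
def go(x,y,z,yaw=None):
    st=ctrl.read_state(); p=st['ee_pos']; R=Ro.from_euler('xyz',st['eef_rot'])
    d=R.inv().apply(np.array([x,y,z])-p)*100
    psi=st['eef_rot'][2]
    tgt=Ro.from_euler('xyz',[-np.pi/2,0,psi if yaw is None else yaw])
    w=(R.inv()*tgt).as_rotvec()
    print('clk',round(st['clock'],2),'pos',p.round(4),'yaw',round(psi,4),'tilt',(R.as_matrix()[:,1]).round(4)[:2],'F',st['wrist_force'].round(1),'w',round(st['gripper_width']*8.7,2),'q6',st['q'][5].round(2))
    print('delta',d.round(2),'turn',w.round(3),'rows>=',round(max(np.linalg.norm(d)/4.17,np.linalg.norm(w)/.125),1))
if __name__=='__main__': go(*map(float,sys.argv[1:]))
E
python3 go.py .68 -.073 .20
python3 - <<'E'
from meas import *
L=lambda f:{k:(v if v.shape else float(v)) for k,v in dict(np.load(f+'.npz')).items()}
c=L('scene0')
k=np.array([(78,355),(472,370),(488,150),(115,138)])/7+[230,160]-.43
X=onplane(c,k,.058); print(X.round(4),X.mean(0))
E
```

```text
clk 0.25 pos [0.204  0.5904 0.2221] yaw 1.238 tilt [-0.0005 -0.0009] F [-0.7 -0.3  0.5] w 8.69 q6 -0.18
delta [-47.15   2.24 -66.66] turn [-0.    -0.    -0.001] rows>= 19.6
[[ 0.503  -0.0513  0.058 ]
 [ 0.5032  0.0629  0.058 ]
 [ 0.3947  0.0648  0.058 ]
 [ 0.395  -0.0523  0.058 ]] [0.44897991 0.00602947 0.058     ]
```

{"api": "play_rows", "payload": {
  "plan": [
    {"delta_pos": [-2.1,0.1,-3.0]},
    {"delta_pos": [-2.1,0.1,-3.0]},
    {"delta_pos": [-2.1,0.1,-3.0]},
    {"delta_pos": [-2.1,0.1,-3.0]},
    {"delta_pos": [-2.1,0.1,-3.0]},
    {"delta_pos": [-2.1,0.1,-3.0]},
    {"delta_pos": [-2.1,0.1,-3.0]},
    {"delta_pos": [-2.1,0.1,-3.0]},
    {"delta_pos": [-2.1,0.1,-3.0]},
    {"delta_pos": [-2.1,0.1,-3.0]},
    {"delta_pos": [-2.1,0.1,-3.0]},
    {"delta_pos": [-2.1,0.1,-3.0]}
  ],
  "fingers": 8.7,
  "squeeze": 25
}}

```text
invalid input
```

```bash
python3 go.py .68 -.073 .20
```

```text
clk 0.25 pos [0.204  0.5904 0.2221] yaw 1.238 tilt [-0.0005 -0.0009] F [-0.7 -0.3  0.5] w 8.69 q6 -0.18
delta [-47.15   2.24 -66.66] turn [-0.    -0.    -0.001] rows>= 19.6
```

{"api": "play_rows", "payload": {
  "plan": [
    {"delta_pos": [-2.1,0.1,-3.0],"turn": [0,0,0]},
    {"delta_pos": [-2.1,0.1,-3.0],"turn": [0,0,0]},
    {"delta_pos": [-2.1,0.1,-3.0],"turn": [0,0,0]},
    {"delta_pos": [-2.1,0.1,-3.0],"turn": [0,0,0]},
    {"delta_pos": [-2.1,0.1,-3.0],"turn": [0,0,0]},
    {"delta_pos": [-2.1,0.1,-3.0],"turn": [0,0,0]},
    {"delta_pos": [-2.1,0.1,-3.0],"turn": [0,0,0]},
    {"delta_pos": [-2.1,0.1,-3.0],"turn": [0,0,0]},
    {"delta_pos": [-2.1,0.1,-3.0],"turn": [0,0,0]},
    {"delta_pos": [-2.1,0.1,-3.0],"turn": [0,0,0]},
    {"delta_pos": [-2.1,0.1,-3.0],"turn": [0,0,0]},
    {"delta_pos": [-2.1,0.1,-3.0],"turn": [0,0,0]}
  ],
  "fingers": 8.7,
  "squeeze": 25
}}

```text
clock: 1.25
ee_pos: [0.4693, 0.2284, 0.2082]
eef_rot: [-1.57, -0.006, 1.253]
wrist_force: [0.9, 0.6, 0.9]
gripper_width: 1.001
```

```bash
python3 go.py .68 -.073 .20
```

```text
clk 1.25 pos [0.4693 0.2284 0.2082] yaw 1.2534 tilt [0.0015 0.0061] F [0.9 0.6 0.9] w 8.71 q6 -1.02
delta [-22.07   0.67 -29.42] turn [-0.001  0.     0.006] rows>= 8.8
```

{"api": "play_rows", "payload": {
  "plan": [
    {"delta_pos": [-2.2,0.1,-3.0],"turn": [0,0,0]},
    {"delta_pos": [-2.2,0.1,-3.0],"turn": [0,0,0]},
    {"delta_pos": [-2.2,0.1,-3.0],"turn": [0,0,0]},
    {"delta_pos": [-2.2,0.1,-3.0],"turn": [0,0,0]},
    {"delta_pos": [-2.2,0.1,-3.0],"turn": [0,0,0]},
    {"delta_pos": [-2.2,0.1,-3.0],"turn": [0,0,0]},
    {"delta_pos": [-2.2,0.1,-3.0],"turn": [0,0,0]},
    {"delta_pos": [-2.2,0.1,-3.0],"turn": [0,0,0]},
    {"delta_pos": [-2.2,0.1,-3.0],"turn": [0,0,0]},
    {"delta_pos": [-1.6,0,-2.0],"turn": [0,0,0]},
    {"delta_pos": [0,0,0],"turn": [0,0,0]}
  ]
}}

```text
clock: 2.17
ee_pos: [0.6899, -0.0908, 0.1962]
eef_rot: [-1.576, -0.005, 1.244]
wrist_force: [0.5, -0.1, 0.2]
gripper_width: 0.998
```

```bash
python3 go.py .68 -.073 .20
python3 - <<'E'
from h import *
s=snap('wrist','w1.png'); np.savez('w1.npz',**s)
print(proj(s,[[.633,-.057,.091],[.64,-.055,.07]]))
E
```

```text
clk 2.17 pos [ 0.6899 -0.0908  0.1962] yaw 1.2445 tilt [0.0064 0.0035] F [ 0.5 -0.1  0.2] w 8.68 q6 -1.54
delta [ 1.37 -0.38  1.51] turn [ 0.005 -0.     0.005] rows>= 0.5
[[294.87977826 136.17768231]
 [297.90387794 141.62491961]]
```

View pics/w1.png

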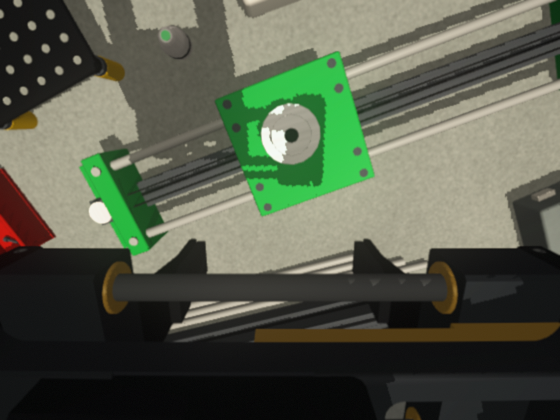

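Wrist view: the green deck is centred near (294,134), with the pulley on it at about (291,134). I'll turn these into positions.

Run:
```python
from meas import *
L=lambda f:{k:(v if v.shape else float(v)) for k,v in dict(np.load(f+'.npz')).items()}
s=L('w1')
hsv=cv2.cvtColor(s['color'],cv2.COLOR_RGB2HSV);H,S,V=[hsv[...,i] for i in range(3)]
g=((H>45)&(H<80)&(S>120)&(V>40)).astype(np.uint8)
p=mask_pts(s,cv2.morphologyEx(g,cv2.MORPH_CLOSE,np.ones((5,5))),(340,180)); print('deck',rect(s,p,.07))
w=np.zeros_like(g); cv2.circle(w,(291,134),40,1,-1)
m=((S<60)&(V>50)&(w>0)).astype(np.uint8)
p=mask_pts(s,cv2.morphologyEx(m,cv2.MORPH_CLOSE,np.ones((9,9)))); 
print(cv2.minEnclosingCircle(p))
print('flange',rect(s,p,.091))
d=((V<45)&(w>0)&(S<90)).astype(np.uint8); d[:, :275]=0; d[:,305:]=0; d[:120]=0;d[150:]=0
M=cv2.moments(d,True); c=(M['m10']/M['m00'],M['m01']/M['m00']); print(c,M['m00'],onplane(s,[c],.102))
```

```text
deck ((637.32763671875, -54.810970306396484), (118.92377471923828, 119.80286407470703), 1.5269558429718018)
((289.3508605957031, 133.2787322998047), 30.529621124267578)
flange ((629.730224609375, -60.341766357421875), (50.81686782836914, 50.83859634399414), 71.27972412109375)Traceback (most recent call last):
  File "<stdin>", line 13, in <module>
ZeroDivisionError: float division by zero
```

```bash
python3 go.py .631 -.059 .13
```

```text
clk 2.22 pos [ 0.6883 -0.0887  0.1959] yaw 1.245 tilt [0.004  0.0054] F [ 0.3 -0.4 -0. ] w 8.72 q6 -1.54
delta [0.94 6.58 6.4 ] turn [ 0.002 -0.     0.006] rows>= 2.2
```

{"api": "play_rows", "payload": {
  "plan": [
    {"delta_pos": [0.5,1.0,3.2],"turn": [0,0,0.005]},
    {"delta_pos": [0.4,2.0,2.4],"turn": [0,0,0]},
    {"delta_pos": [0,2.0,0.6],"turn": [0,0,0]},
    {"delta_pos": [0,1.2,0],"turn": [0,0,0]},
    {"delta_pos": [0,0,0],"turn": [0,0,0]},
    {"delta_pos": [0,0,0],"turn": [0,0,0]}
  ]
}}

```text
clock: 2.72
ee_pos: [0.6262, -0.0536, 0.132]
eef_rot: [-1.568, -0.004, 1.246]
wrist_force: [0.2, 0.3, -0.2]
gripper_width: 0.998
```

```bash
python3 go.py .631 -.059 .0745
```

```text
clk 2.72 pos [ 0.6262 -0.0536  0.132 ] yaw 1.246 tilt [-0.0014  0.0046] F [ 0.2  0.3 -0.2] w 8.68 q6 -1.51
delta [-0.38  5.75 -0.64] turn [-0.003  0.     0.004] rows>= 1.4
```

{"api": "play_rows", "payload": {
  "plan": [
    {"delta_pos": [-0.4,1.0,-0.6],"turn": [0,0,0.004]},
    {"delta_pos": [0,1.2,0],"turn": [0,0,0]},
    {"delta_pos": [0,1.2,0],"turn": [0,0,0]},
    {"delta_pos": [0,1.0,0],"turn": [0,0,0]},
    {"delta_pos": [0,0.5,0],"turn": [0,0,0]},
    {"delta_pos": [0,0,0],"turn": [0,0,0]}
  ]
}}

```text
clock: 3.22
ee_pos: [0.6347, -0.0591, 0.082]
eef_rot: [-1.576, -0.0, 1.248]
wrist_force: [-0.4, 0.3, -0.1]
gripper_width: 1.002
```

```bash
python3 go.py .631 -.059 .0745
```

```text
clk 3.22 pos [ 0.6347 -0.0591  0.082 ] yaw 1.2479 tilt [ 0.005  -0.0014] F [-0.4  0.3 -0.1] w 8.72 q6 -1.52
delta [-0.1   0.75  0.36] turn [ 0.005 -0.     0.   ] rows>= 0.2
```

{"api": "play_rows", "payload": {
  "plan": [
    {"delta_pos": [-0.1,0.4,0.3],"turn": [0.004,0,0]},
    {"delta_pos": [0,0.3,0],"turn": [0,0,0]},
    {"delta_pos": [0,0,0],"turn": [0,0,0]},
    {"delta_pos": [0,0,0],"turn": [0,0,0]}
  ]
}}

```text
clock: 3.55
ee_pos: [0.6319, -0.0596, 0.0743]
eef_rot: [-1.572, -0.0, 1.247]
wrist_force: [0.2, -0.2, 0.6]
gripper_width: 0.998
```

```bash
python3 go.py .631 -.059 .0745;python3 - <<'E'
from h import *
s=snap('wrist','w2.png'); np.savez('w2.npz',**s)
E
python3 go.py .631 -.059 .0745
```

```text
clk 3.55 pos [ 0.6319 -0.0596  0.0743] yaw 1.2475 tilt [ 0.0014 -0.0002] F [ 0.2 -0.2  0.6] w 8.68 q6 -1.52
delta [ 0.03 -0.02  0.1 ] turn [ 0.001 -0.     0.   ] rows>= 0.0
clk 3.6 pos [ 0.632  -0.0596  0.0744] yaw 1.2475 tilt [ 0.0016 -0.0003] F [-0.2  0.1  0.3] w 8.69 q6 -1.52
delta [ 0.03 -0.01  0.11] turn [ 0.002 -0.     0.   ] rows>= 0.0
```

View pics/w2.png

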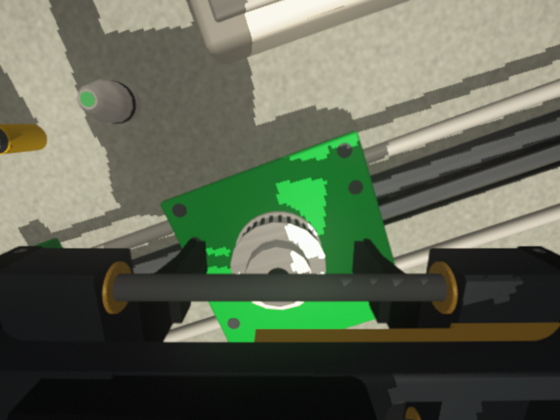

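The pulley sits between the fingers, centred near column 278, so I'm closing.

{"api": "play_rows", "payload": {
  "plan": [
    {"delta_pos": [0,0,0.1],"turn": [0,0,0]},
    {"delta_pos": [0,0,0],"turn": [0,0,0]},
    {"delta_pos": [0,0,0],"turn": [0,0,0]},
    {"delta_pos": [0,0,0],"turn": [0,0,0]},
    {"delta_pos": [0,0,0],"turn": [0,0,0]},
    {"delta_pos": [0,0,0],"turn": [0,0,0]},
    {"delta_pos": [0,0,0],"turn": [0,0,0]},
    {"delta_pos": [0,0,0],"turn": [0,0,0]}
  ],
  "fingers": 3,
  "squeeze": 25
}}

```text
clock: 4.27
ee_pos: [0.632, -0.0595, 0.0762]
eef_rot: [-1.576, -0.0, 1.248]
wrist_force: [0.3, 0.3, 0.5]
gripper_width: 0.577
```

```bash
python3 go.py .4585 -.2845 .19
```

```text
clk 4.27 pos [ 0.632  -0.0595  0.0762] yaw 1.2476 tilt [ 0.0049 -0.0012] F [0.3 0.3 0.5] w 5.02 q6 -1.52
delta [-26.84 -11.44   9.25] turn [ 0.005 -0.     0.   ] rows>= 7.3
```

{"api": "play_rows", "payload": {
  "plan": [
    {"delta_pos": [0,-0.7,0],"turn": [0.003,0,0]},
    {"delta_pos": [0,-1.5,0],"turn": [0,0,0]},
    {"delta_pos": [0,-2,0],"turn": [0,0,0]},
    {"delta_pos": [0,-2,0],"turn": [0,0,0]},
    {"delta_pos": [0,-2,0],"turn": [0,0,0]},
    {"delta_pos": [0,-1.0,0],"turn": [0,0,0]},
    {"delta_pos": [0,0,0],"turn": [0,0,0]}
  ]
}}

```text
clock: 4.85
ee_pos: [0.6294, -0.0588, 0.1707]
eef_rot: [-1.564, -0.0, 1.247]
wrist_force: [-0.4, -0.3, -1.7]
gripper_width: 0.574
```

```bash
python3 go.py .4585 -.2845 .19;  python3 - <<'E'
from h import *
s=snap('wrist','w3.png'); np.savez('w3.npz',**s)
s=snap('scene','s3.png')
cv2.imwrite('pics/s3.png',cv2.resize(s['color'][100:300,100:350,::-1],None,fx=3,fy=3))
E
```

```text
clk 4.85 pos [ 0.6294 -0.0588  0.1707] yaw 1.2475 tilt [-0.0067  0.0024] F [-0.4 -0.3 -1.7] w 5.0 q6 -1.52
delta [-26.83  -1.87   9.04] turn [-0.007  0.     0.   ] rows>= 6.8
```

View pics/w3.png

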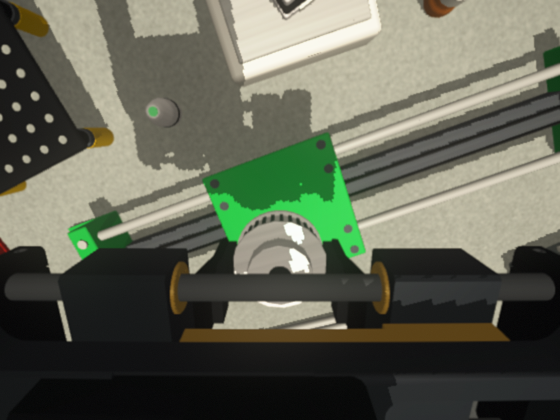

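View pics/s3.png

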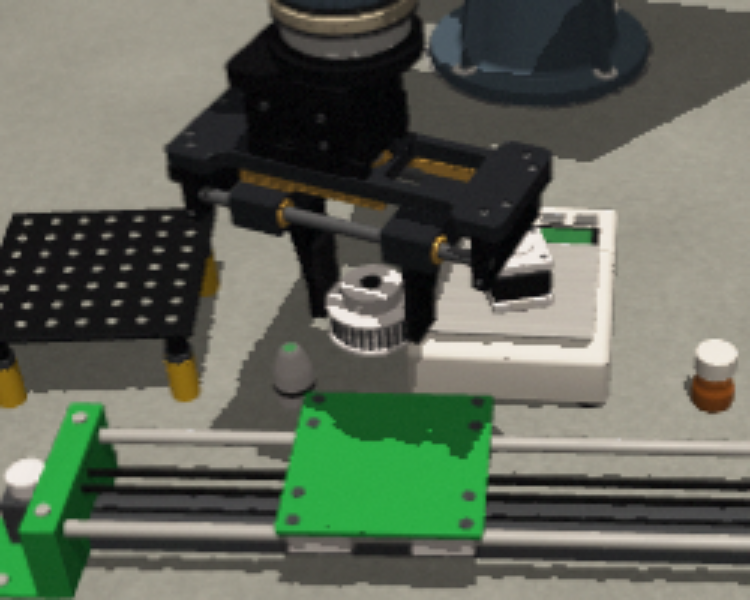

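Run:
```python
from meas import *
L=lambda f:{k:(v if v.shape else float(v)) for k,v in dict(np.load(f+'.npz')).items()}
for f,p,yaw in [('w3',np.array([.6294,-.0588,.1707]),1.2475),('w2',np.array([.632,-.0596,.0744]),1.2475)]:
    s=L(f)
    x=onplane(s,[(279,271)],p[2]+.026)[0]-p
    print(x, x[:2]@[np.cos(yaw),np.sin(yaw)], x[:2]@[-np.sin(yaw),np.cos(yaw)])
cv2.imwrite('pics/w3c.png',cv2.resize(s['color'][190:320,210:350,::-1],None,fx=4,fy=4))
```

```text
[-0.00378436  0.0005847   0.026     ] -0.0006478577604254361 0.0037740634758860253
[-0.00416812  0.00064225  0.026     ] -0.0007152141013635983 0.004156222563967217
```

View pics/w3c.png

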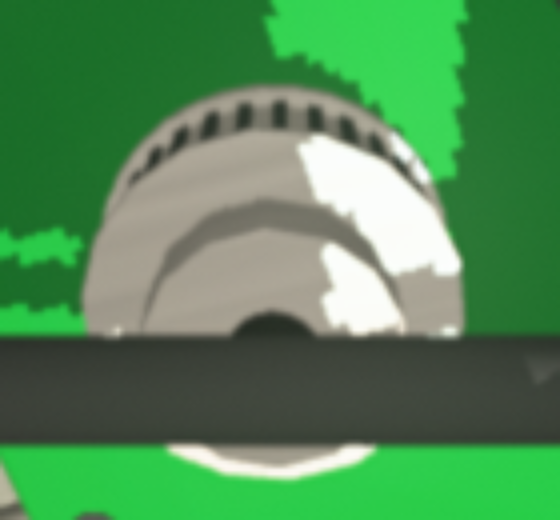

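{"api": "play_rows", "payload": {
  "plan": [
    {"delta_pos": [-1.8,-0.6,0.6],"turn": [0,0,0]},
    {"delta_pos": [-3.3,-0.6,1.1],"turn": [0,0,0]},
    {"delta_pos": [-3.8,-0.4,1.3],"turn": [0,0,0]},
    {"delta_pos": [-3.8,-0.3,1.3],"turn": [0,0,0]},
    {"delta_pos": [-3.8,0,1.3],"turn": [0,0,0]},
    {"delta_pos": [-3.8,0,1.3],"turn": [0,0,0]},
    {"delta_pos": [-3.0,0,1.0],"turn": [0,0,0]},
    {"delta_pos": [-2.0,0,0.7],"turn": [0,0,0]},
    {"delta_pos": [-1.0,0,0.3],"turn": [0,0,0]},
    {"delta_pos": [0,0,0],"turn": [0,0,0]}
  ]
}}

```text
clock: 5.78
ee_pos: [0.4484, -0.2825, 0.1746]
eef_rot: [-1.538, -0.008, 1.253]
wrist_force: [-0.0, 0.3, -0.8]
gripper_width: 0.573
```

```bash
python3 go.py .4585 -.2845 .0725
```

```text
clk 5.78 pos [ 0.4484 -0.2825  0.1746] yaw 1.2531 tilt [-0.0289  0.0176] F [-0.   0.3 -0.8] w 4.98 q6 -2.02
delta [ 0.05 10.17 -1.35] turn [-0.033  0.     0.008] rows>= 2.5
```

{"api": "play_rows", "payload": {
  "plan": [
    {"delta_pos": [0,1.5,-1.0],"turn": [-0.03,0,0.008]},
    {"delta_pos": [0,2.0,0],"turn": [0,0,0]},
    {"delta_pos": [0,2.0,0],"turn": [0,0,0]},
    {"delta_pos": [0,1.5,0],"turn": [0,0,0]},
    {"delta_pos": [0,0.7,0],"turn": [0,0,0]},
    {"delta_pos": [0,0,0],"turn": [0,0,0]},
    {"delta_pos": [0,0,0],"turn": [0,0,0]}
  ]
}}

```text
clock: 6.37
ee_pos: [0.4614, -0.2788, 0.0912]
eef_rot: [-1.566, -0.005, 1.255]
wrist_force: [-0.2, 1.3, -0.9]
gripper_width: 0.576
```

```bash
python3 go.py .4585 -.2845 .0725
```

```text
clk 6.37 pos [ 0.4614 -0.2788  0.0912] yaw 1.2551 tilt [-0.0024  0.0064] F [-0.2  1.3 -0.9] w 5.01 q6 -2.01
delta [-0.64  1.86  0.09] turn [-0.004  0.     0.005] rows>= 0.5
```

{"api": "play_rows", "payload": {
  "plan": [
    {"delta_pos": [-0.6,0.3,0.1],"turn": [-0.004,0,0.005]},
    {"delta_pos": [0,0.5,0],"turn": [0,0,0]},
    {"delta_pos": [0,0.5,0],"turn": [0,0,0]},
    {"delta_pos": [0,0.25,0],"turn": [0,0,0]},
    {"delta_pos": [0,0,0],"turn": [0,0,0]},
    {"delta_pos": [0,0,0],"turn": [0,0,0]}
  ]
}}

```text
clock: 6.87
ee_pos: [0.4608, -0.2851, 0.077]
eef_rot: [-1.576, 0.002, 1.257]
wrist_force: [0.1, 0.7, -0.2]
gripper_width: 0.573
```

```bash
python3 go.py .4585 -.2845 .0722;python3 - <<'E'
from h import *
s=snap('scene')
cv2.imwrite('pics/s4.png',cv2.resize(s['color'][130:250,60:230,::-1],None,fx=4.5,fy=4.5,interpolation=cv2.INTER_CUBIC))
E
```

```text
clk 6.87 pos [ 0.4608 -0.2851  0.077 ] yaw 1.2567 tilt [ 0.0046 -0.0041] F [ 0.1  0.7 -0.2] w 4.98 q6 -2.02
delta [-0.01  0.47  0.24] turn [ 0.006  0.    -0.002] rows>= 0.1
```

View pics/s4.png

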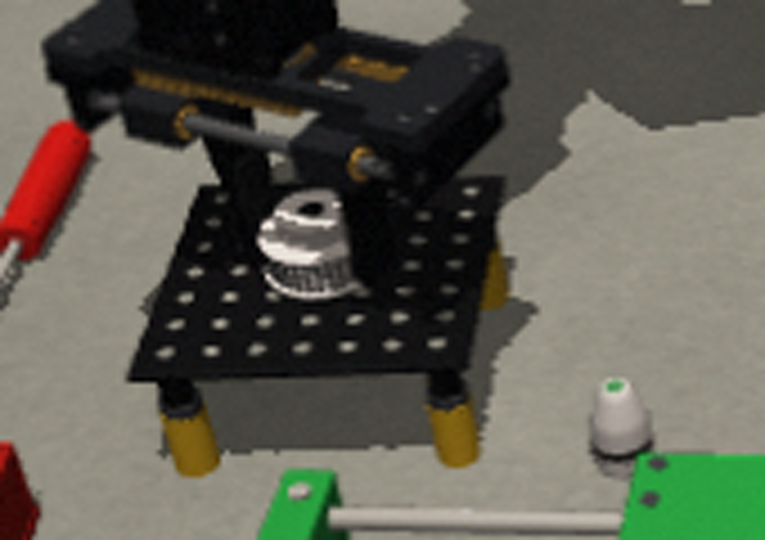

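{"api": "play_rows", "payload": {
  "plan": [
    {"delta_pos": [0,0.2,0.2],"turn": [0.006,0,0]},
    {"delta_pos": [0,0.15,0],"turn": [0,0,0]},
    {"delta_pos": [0,0.1,0],"turn": [0,0,0]},
    {"delta_pos": [0,0,0],"turn": [0,0,0]},
    {"delta_pos": [0,0,0],"turn": [0,0,0]}
  ]
}}

```text
clock: 7.33
ee_pos: [0.4589, -0.285, 0.0727]
eef_rot: [-1.571, 0.003, 1.256]
wrist_force: [0.0, -0.1, -1.2]
gripper_width: 0.575
```

```bash
python3 go.py .4585 -.2845 .0722
```

```text
clk 7.33 pos [ 0.4589 -0.285   0.0727] yaw 1.2563 tilt [-0.0007 -0.003 ] F [ 0.  -0.1 -1.2] w 5.0 q6 -2.01
delta [0.03 0.05 0.05] turn [ 0.     0.    -0.003] rows>= 0.0
```

{"api": "play_rows", "payload": {
  "plan": [
    {"delta_pos": [0,0.06,0],"turn": [0,0,0]},
    {"delta_pos": [0,0.03,0],"turn": [0,0,0]},
    {"delta_pos": [0,0,0],"turn": [0,0,0]}
  ]
}}

```text
clock: 7.58
ee_pos: [0.4589, -0.285, 0.0723]
eef_rot: [-1.571, 0.003, 1.256]
wrist_force: [-0.7, -0.3, -1.6]
gripper_width: 0.575
```

```bash
python3 go.py .4585 -.2845 .0722
```

```text
clk 7.58 pos [ 0.4589 -0.285   0.0723] yaw 1.2564 tilt [-0.0006 -0.0032] F [-0.7 -0.3 -1.6] w 5.0 q6 -2.01
delta [0.04 0.01 0.06] turn [ 0.     0.    -0.003] rows>= 0.0
```

{"api": "play_rows", "payload": {
  "plan": [
    {"delta_pos": [0,0.06,0],"turn": [0,0,0]},
    {"delta_pos": [0,0.05,0],"turn": [0,0,0]},
    {"delta_pos": [0,0,0],"turn": [0,0,0]}
  ]
}}

```text
clock: 7.83
ee_pos: [0.459, -0.285, 0.0723]
eef_rot: [-1.572, 0.003, 1.256]
wrist_force: [0.8, 0.6, -2.0]
gripper_width: 0.576
```

```bash
python3 go.py .4585 -.2845 .0722
```

```text
clk 7.83 pos [ 0.459  -0.285   0.0723] yaw 1.2564 tilt [-0.0002 -0.0035] F [ 0.8  0.6 -2. ] w 5.01 q6 -2.01
delta [0.04 0.01 0.06] turn [ 0.001  0.    -0.003] rows>= 0.0
```

{"api": "play_rows", "payload": {
  "plan": [
    {"delta_pos": [0,0.12,0],"turn": [0,0,0]},
    {"delta_pos": [0,0.0,0],"turn": [0,0,0]}
  ]
}}

```text
clock: 8.0
ee_pos: [0.459, -0.2851, 0.0723]
eef_rot: [-1.572, 0.004, 1.256]
wrist_force: [0.4, -0.2, -0.7]
gripper_width: 0.575
```

```bash
python3 go.py .4585 -.2845 .0722
```

```text
clk 8.0 pos [ 0.459  -0.2851  0.0723] yaw 1.2565 tilt [ 0.0001 -0.004 ] F [ 0.4 -0.2 -0.7] w 5.0 q6 -2.01
delta [0.04 0.01 0.07] turn [ 0.001  0.    -0.004] rows>= 0.0
```

{"api": "play_rows", "payload": {
  "plan": [
    {"delta_pos": [0,0,0],"turn": [0,0,0]},
    {"delta_pos": [0,0,0],"turn": [0,0,0]},
    {"delta_pos": [0,0,0],"turn": [0,0,0]},
    {"delta_pos": [0,0,0],"turn": [0,0,0]},
    {"delta_pos": [0,-0.8,0],"turn": [0,0,0]},
    {"delta_pos": [0,-2,0],"turn": [0,0,0]},
    {"delta_pos": [0,-3.5,0],"turn": [0,0,0]},
    {"delta_pos": [0,-3.5,0],"turn": [0,0,0]},
    {"delta_pos": [0,-2,0],"turn": [0,0,0]}
  ],
  "fingers": 8.7
}}

```text
clock: 8.75
ee_pos: [0.4565, -0.2825, 0.1895]
eef_rot: [-1.56, -0.002, 1.256]
wrist_force: [0.9, -0.4, -0.7]
gripper_width: 0.996
```

```bash
python3 go.py .41 .25 .20 2.007;python3 - <<'E'
from h import *
s=snap('scene')
cv2.imwrite('pics/s5.png',cv2.resize(s['color'][130:250,60:230,::-1],None,fx=4.5,fy=4.5,interpolation=cv2.INTER_CUBIC))
E
```

```text
clk 8.75 pos [ 0.4565 -0.2825  0.1895] yaw 1.256 tilt [-0.01    0.0057] F [ 0.9 -0.4 -0.7] w 8.66 q6 -2.02
delta [49.19 -0.7  20.91] turn [-0.01  -0.751  0.006] rows>= 12.8
```

View pics/s5.png

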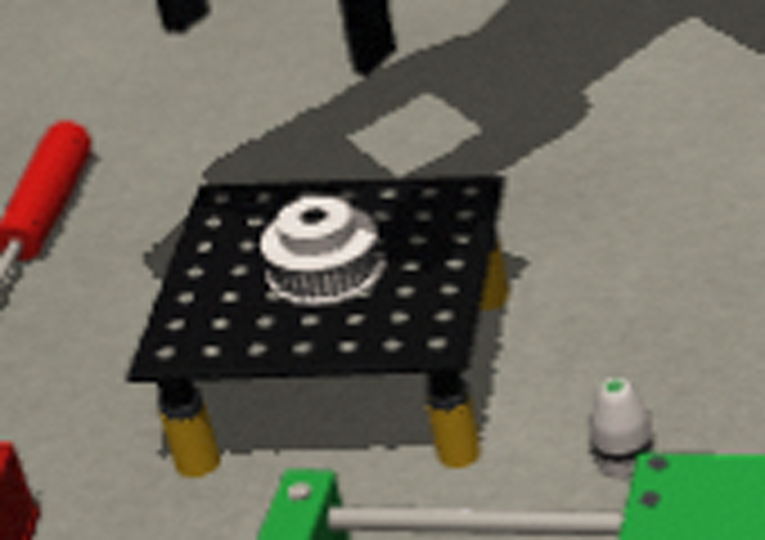

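{"api": "play_rows", "payload": {
  "plan": [
    {"delta_pos": [0,-0.2,0],"turn": [-0.01,-0.06,0.006]},
    {"delta_pos": [0,-0.2,0],"turn": [0,-0.115,0]},
    {"delta_pos": [0,0,0],"turn": [0,-0.115,0]},
    {"delta_pos": [0,0,0],"turn": [0,-0.115,0]},
    {"delta_pos": [0,0,0],"turn": [0,-0.115,0]},
    {"delta_pos": [0,0,0],"turn": [0,-0.115,0]},
    {"delta_pos": [0,0,0],"turn": [0,-0.08,0]},
    {"delta_pos": [0,0,0],"turn": [0,-0.03,0]}
  ]
}}

```text
clock: 9.47
ee_pos: [0.4597, -0.285, 0.2045]
eef_rot: [-1.574, 0.021, 2.039]
wrist_force: [0.5, 0.1, 0.5]
gripper_width: 1.003
```

```bash
python3 go.py .505 .295 .18 2.007
```

```text
clk 9.47 pos [ 0.4597 -0.285   0.2045] yaw 2.0388 tilt [ 0.0126 -0.0169] F [0.5 0.1 0.5] w 8.73 q6 -2.8
delta [ 49.76   1.53 -30.2 ] turn [ 0.004  0.032 -0.021] rows>= 14.0
```

{"api": "play_rows", "payload": {
  "plan": [
    {"delta_pos": [1.8,0,-1.1],"turn": [0,0.03,0]},
    {"delta_pos": [3.2,0.1,-1.9],"turn": [0,0,-0.02]},
    {"delta_pos": [3.4,0.1,-2.1],"turn": [0,0,0]},
    {"delta_pos": [3.4,0.1,-2.1],"turn": [0,0,0]},
    {"delta_pos": [3.4,0.1,-2.1],"turn": [0,0,0]},
    {"delta_pos": [3.4,0.1,-2.1],"turn": [0,0,0]},
    {"delta_pos": [3.4,0.1,-2.1],"turn": [0,0,0]},
    {"delta_pos": [3.4,0.1,-2.1],"turn": [0,0,0]},
    {"delta_pos": [3.4,0.1,-2.1],"turn": [0,0,0]},
    {"delta_pos": [3.4,0.1,-2.1],"turn": [0,0,0]},
    {"delta_pos": [3.4,0.1,-2.1],"turn": [0,0,0]},
    {"delta_pos": [3.4,0.1,-2.1],"turn": [0,0,0]}
  ]
}}

```text
clock: 10.47
ee_pos: [0.5172, 0.1772, 0.1944]
eef_rot: [-1.581, 0.012, 1.992]
wrist_force: [0.9, -1.4, -0.1]
gripper_width: 1.001
```

```bash
python3 go.py .505 .295 .18 2.007
```

```text
clk 10.47 pos [0.5172 0.1772 0.1944] yaw 1.9921 tilt [ 0.0141 -0.0069] F [ 0.9 -1.4 -0.1] w 8.71 q6 -1.86
delta [11.26  1.35 -3.69] turn [ 0.01  -0.015 -0.012] rows>= 2.9
```

{"api": "play_rows", "payload": {
  "plan": [
    {"delta_pos": [3.2,0.3,-1.0],"turn": [0.01,-0.015,-0.01]},
    {"delta_pos": [3.2,0.3,-1.0],"turn": [0,0,0]},
    {"delta_pos": [2.2,0.3,-0.7],"turn": [0,0,0]},
    {"delta_pos": [1.2,0.3,-0.3],"turn": [0,0,0]},
    {"delta_pos": [0,0,0],"turn": [0,0,0]},
    {"delta_pos": [0,0,0],"turn": [0,0,0]}
  ]
}}

```text
clock: 10.97
ee_pos: [0.5023, 0.2936, 0.1829]
eef_rot: [-1.577, 0.001, 2.02]
wrist_force: [-0.5, -0.4, -0.8]
gripper_width: 0.996
```

```bash
python3 go.py .505 .295 .18 2.007
python3 - <<'E'
from h import *
s=snap('wrist','w6.png'); np.savez('w6.npz',**s)
print(proj(s,[[.460,.2737,.082]]))
E
```

```text
clk 10.97 pos [0.5023 0.2936 0.1829] yaw 2.0201 tilt [0.0056 0.0018] F [-0.5 -0.4 -0.8] w 8.67 q6 -1.68
delta [ 0.01  0.29 -0.31] turn [ 0.006  0.013 -0.001] rows>= 0.1
[[279.83414473 157.52909452]]
```

View pics/w6.png

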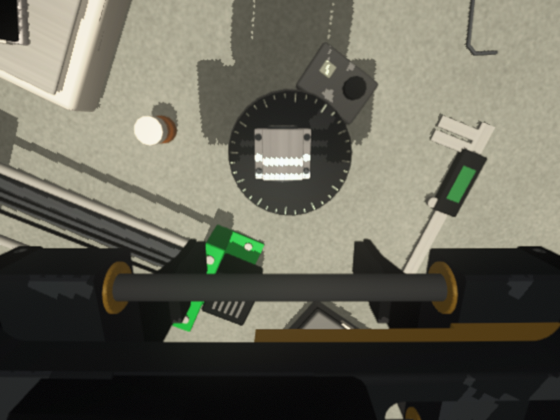

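Wrist view: the block at (283,154) is square to the jaws, with its steps at left and right. The disc's centre is near (290,153).

Run:
```python
from meas import *
L=lambda f:{k:(v if v.shape else float(v)) for k,v in dict(np.load(f+'.npz')).items()}
s=L('w6')
cv2.imwrite('pics/w6c.png',cv2.resize(s['color'][85:220,220:360,::-1],None,fx=4,fy=4,interpolation=cv2.INTER_CUBIC))
hsv=cv2.cvtColor(s['color'],cv2.COLOR_RGB2HSV);H,S,V=[hsv[...,i] for i in range(3)]
P=cloud(s)
for x in [(283,150),(290,175),(258,160)]: print(P[x[1],x[0]])
m=(P[...,2]>.035)&(P[...,2]<.1)&(abs(P[...,0]-.46)<.07)&(abs(P[...,1]-.28)<.07)
p=mask_pts(s,m); X=onplane(s,p,.044)[:,:2]; print('disc',cv2.minEnclosingCircle(X.astype(np.float32)),cv2.fitEllipse((X*1000).astype(np.float32)))
m=(P[...,2]>.062)&(P[...,2]<.1)&(abs(P[...,0]-.46)<.07)&(abs(P[...,1]-.28)<.07)
p=mask_pts(s,m);print(rect(s,p,.078))
m=(P[...,2]>.078)&(P[...,2]<.1)&(abs(P[...,0]-.46)<.07)&(abs(P[...,1]-.28)<.07)
p=mask_pts(s,m);print(rect(s,p,.082))
```

```text
[0.45302537 0.27340581 0.08091651]
[0.46987299 0.2884974  0.082758  ]
[0.47129462 0.25728654 0.07489624]
disc ((0.45831233263015747, 0.2841113805770874), 0.06196151301264763) ((458.4927978515625, 284.21624755859375), (121.77311706542969, 122.74695587158203), 21.950834274291992)
((456.4477844238281, 274.3880615234375), (49.14142608642578, 49.24611282348633), 25.844327926635742)
((456.0467224121094, 274.2587890625), (46.6907844543457, 35.69226837158203), 25.077892303466797)
```

View pics/w6c.png

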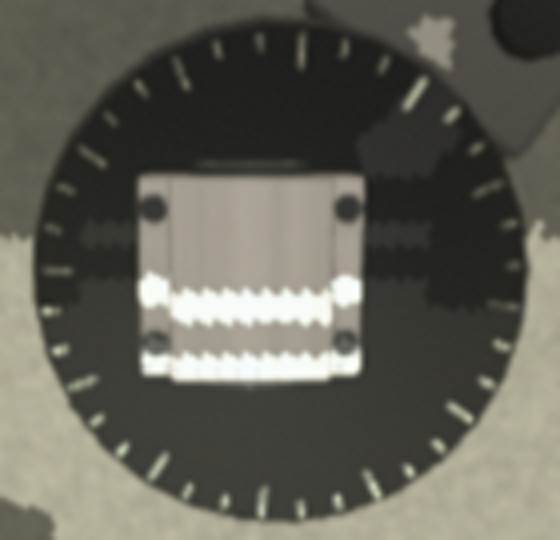

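```bash
python3 go.py .4575 .2743 .11 2.016
```

```text
clk 11.02 pos [0.5022 0.2933 0.1829] yaw 2.0191 tilt [0.0052 0.0021] F [0.3 0.2 0.2] w 8.7 q6 -1.68
delta [0.23 7.27 4.89] turn [ 0.006  0.003 -0.   ] rows>= 2.1
```

{"api": "play_rows", "payload": {
  "plan": [
    {"delta_pos": [0.2,0.5,1.8],"turn": [0.005,0.003,0]},
    {"delta_pos": [0,1.3,1.8],"turn": [0,0,0]},
    {"delta_pos": [0,2.0,0.9],"turn": [0,0,0]},
    {"delta_pos": [0,1.6,0.3],"turn": [0,0,0]},
    {"delta_pos": [0,0.8,0],"turn": [0,0,0]},
    {"delta_pos": [0,0,0],"turn": [0,0,0]},
    {"delta_pos": [0,0,0],"turn": [0,0,0]}
  ]
}}

```text
clock: 11.6
ee_pos: [0.4618, 0.2659, 0.1224]
eef_rot: [-1.578, 0.004, 2.005]
wrist_force: [-0.6, -0.2, 0.4]
gripper_width: 0.999
```

```bash
python3 go.py .4575 .2743 .048 2.016
```

```text
clk 11.6 pos [0.4618 0.2659 0.1224] yaw 2.0055 tilt [ 0.0079 -0.0003] F [-0.6 -0.2  0.4] w 8.69 q6 -1.69
delta [0.97 7.43 0.09] turn [ 0.007 -0.01  -0.004] rows>= 1.8
```

{"api": "play_rows", "payload": {
  "plan": [
    {"delta_pos": [0.9,0.8,0.1],"turn": [0.007,-0.01,-0.004]},
    {"delta_pos": [0,1.5,0],"turn": [0,0,0]},
    {"delta_pos": [0,1.7,0],"turn": [0,0,0]},
    {"delta_pos": [0,1.5,0],"turn": [0,0,0]},
    {"delta_pos": [0,0.7,0],"turn": [0,0,0]},
    {"delta_pos": [0,0.3,0],"turn": [0,0,0]},
    {"delta_pos": [0,0,0],"turn": [0,0,0]}
  ]
}}

```text
clock: 12.18
ee_pos: [0.465, 0.2776, 0.0588]
eef_rot: [-1.585, -0.0, 2.015]
wrist_force: [0.2, -0.6, -0.2]
gripper_width: 1.001
```

```bash
python3 go.py .4575 .2743 .048 2.016
```

```text
clk 12.18 pos [0.465  0.2776 0.0588] yaw 2.0153 tilt [0.0131 0.0064] F [ 0.2 -0.6 -0.2] w 8.71 q6 -1.69
delta [0.03 1.07 0.84] turn [ 0.015 -0.001  0.   ] rows>= 0.3
```

{"api": "play_rows", "payload": {
  "plan": [
    {"delta_pos": [0,0.3,0.5],"turn": [0.012,0,0]},
    {"delta_pos": [0,0.4,0.3],"turn": [0,0,0]},
    {"delta_pos": [0,0.3,0],"turn": [0,0,0]},
    {"delta_pos": [0,0,0],"turn": [0,0,0]},
    {"delta_pos": [0,0,0],"turn": [0,0,0]}
  ]
}}

```text
clock: 12.6
ee_pos: [0.4587, 0.2749, 0.05]
eef_rot: [-1.577, 0.0, 2.016]
wrist_force: [0.4, -0.3, 0.4]
gripper_width: 0.998
```

```bash
python3 go.py .4575 .2743 .048 2.016
```

```text
clk 12.6 pos [0.4587 0.2749 0.05  ] yaw 2.0159 tilt [0.0053 0.0022] F [ 0.4 -0.3  0.4] w 8.69 q6 -1.69
delta [0.   0.2  0.14] turn [ 0.006 -0.    -0.   ] rows>= 0.1
```

{"api": "play_rows", "payload": {
  "plan": [
    {"delta_pos": [0,0.1,0.1],"turn": [0.005,0,0]},
    {"delta_pos": [0,0,0],"turn": [0,0,0]},
    {"delta_pos": [0,0,0],"turn": [0,0,0]},
    {"delta_pos": [0,0,0],"turn": [0,0,0]},
    {"delta_pos": [0,0,0],"turn": [0,0,0]},
    {"delta_pos": [0,0,0],"turn": [0,0,0]},
    {"delta_pos": [0,0,0],"turn": [0,0,0]},
    {"delta_pos": [0,0,0],"turn": [0,0,0]}
  ],
  "fingers": 3,
  "squeeze": 25
}}

```text
clock: 13.27
ee_pos: [0.4586, 0.2747, 0.05]
eef_rot: [-1.573, 0.0, 2.016]
wrist_force: [0.1, 0.0, -0.5]
gripper_width: 0.569
```

```bash
python3 go.py .639 -.055 .19 2.016
python3 - <<'E'
from h import *
s=snap('wrist','w7.png'); np.savez('w7.npz',**s)
E
```

```text
clk 13.27 pos [0.4586 0.2747 0.05  ] yaw 2.0156 tilt [0.0026 0.0008] F [ 0.1  0.  -0.5] w 4.95 q6 -1.68
delta [-37.53 -13.98  -2.14] turn [ 0.003 -0.    -0.   ] rows>= 9.6
```

View pics/w7.png

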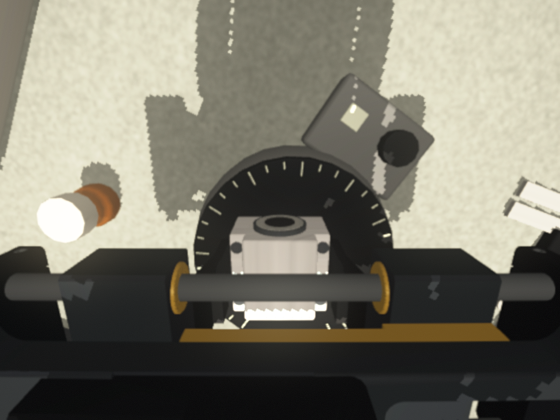

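Run:
```python
from meas import *
L=lambda f:{k:(v if v.shape else float(v)) for k,v in dict(np.load(f+'.npz')).items()}
s=L('w7'); p=np.array([.4586,.2747,.05]);yaw=2.0156
cv2.imwrite('pics/w7c.png',cv2.resize(s['color'][200:330,210:350,::-1],None,fx=5,fy=4.5,interpolation=cv2.INTER_CUBIC))
for r in (234,236,310,314,319):
    x=onplane(s,[(280,r)],.082)[0]-p
    print(r, x[:2]@[np.cos(yaw),np.sin(yaw)], x[:2]@[-np.sin(yaw),np.cos(yaw)])
```

```text
234 0.00029370337954293894 0.02663077082983934
236 0.00029463299743775627 0.025629403052449328
310 0.0003322313901306545 -0.014553714732988056
314 0.0003344596810204321 -0.016917539333616352
319 0.0003372763483077951 -0.019902965828316493
```

View pics/w7c.png

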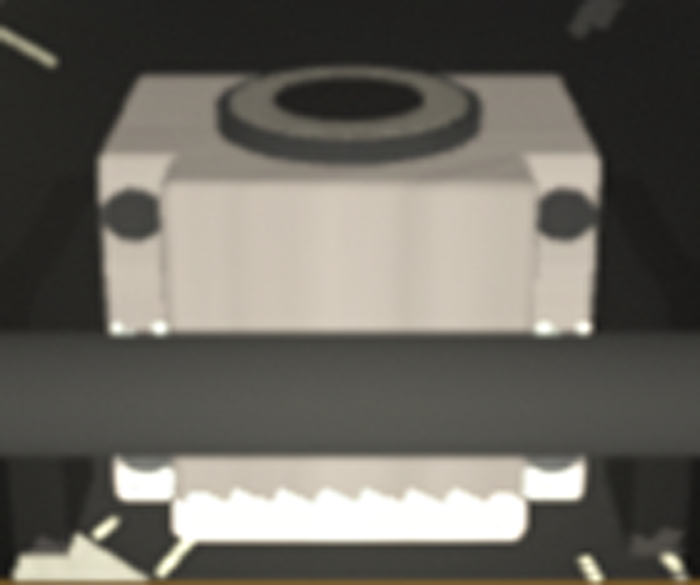

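{"api": "play_rows", "payload": {
  "plan": [
    {"delta_pos": [0,-0.7,0],"turn": [0.003,0,0]},
    {"delta_pos": [0,-1.5,0],"turn": [0,0,0]},
    {"delta_pos": [0,-2.5,0],"turn": [0,0,0]},
    {"delta_pos": [0,-3,0],"turn": [0,0,0]},
    {"delta_pos": [0,-3,0],"turn": [0,0,0]},
    {"delta_pos": [0,-2.0,0],"turn": [0,0,0]},
    {"delta_pos": [0,-1,0],"turn": [0,0,0]}
  ]
}}

```text
clock: 13.9
ee_pos: [0.4536, 0.2728, 0.1888]
eef_rot: [-1.552, -0.001, 2.015]
wrist_force: [-0.2, 0.0, -3.0]
gripper_width: 0.578
```

```bash
python3 go.py .6405 -.054 .17 2.016
```

```text
clk 13.9 pos [0.4536 0.2728 0.1888] yaw 2.0154 tilt [-0.0176 -0.0068] F [-0.2  0.  -3. ] w 5.03 q6 -1.68
delta [-37.54   1.77  -2.85] turn [-0.019 -0.001  0.001] rows>= 9.0
```

{"api": "play_rows", "payload": {
  "plan": [
    {"delta_pos": [-1.8,0,-0.2],"turn": [-0.015,0,0]},
    {"delta_pos": [-3.2,0,-0.2],"turn": [0,0,0]},
    {"delta_pos": [-3.8,0,-0.3],"turn": [0,0,0]},
    {"delta_pos": [-3.8,0.2,-0.3],"turn": [0,0,0]},
    {"delta_pos": [-3.8,0.2,-0.3],"turn": [0,0,0]},
    {"delta_pos": [-3.8,0.2,-0.3],"turn": [0,0,0]},
    {"delta_pos": [-3.8,0.2,-0.3],"turn": [0,0,0]},
    {"delta_pos": [-3.8,0.2,-0.3],"turn": [0,0,0]},
    {"delta_pos": [-3.4,0.2,-0.3],"turn": [0,0,0]},
    {"delta_pos": [-2.8,0.2,-0.2],"turn": [0,0,0]},
    {"delta_pos": [-1.8,0,0],"turn": [0,0,0]},
    {"delta_pos": [-0.8,0,0],"turn": [0,0,0]}
  ]
}}

```text
clock: 14.9
ee_pos: [0.6386, -0.0571, 0.1784]
eef_rot: [-1.568, -0.005, 2.023]
wrist_force: [0.5, 0.9, -2.2]
gripper_width: 0.571
```

```bash
python3 go.py .6405 -.054 .17 2.016
```

```text
clk 14.9 pos [ 0.6386 -0.0571  0.1784] yaw 2.023 tilt [-0.0045  0.0035] F [ 0.5  0.9 -2.2] w 4.96 q6 -2.29
delta [ 0.19  0.84 -0.31] turn [-0.003  0.007  0.005] rows>= 0.2
```

{"api": "play_rows", "payload": {
  "plan": [
    {"delta_pos": [0.2,1.0,-0.3],"turn": [-0.003,0.005,0.005]},
    {"delta_pos": [0,2.0,0],"turn": [0,0,0]},
    {"delta_pos": [0,2.2,0],"turn": [0,0,0]},
    {"delta_pos": [0,2.0,0],"turn": [0,0,0]},
    {"delta_pos": [0,1.0,0],"turn": [0,0,0]},
    {"delta_pos": [0,0.4,0],"turn": [0,0,0]},
    {"delta_pos": [0,0,0],"turn": [0,0,0]},
    {"delta_pos": [0,0,0],"turn": [0,0,0]}
  ]
}}

```text
clock: 15.57
ee_pos: [0.6383, -0.0533, 0.0904]
eef_rot: [-1.569, -0.004, 2.015]
wrist_force: [0.2, -0.6, -2.1]
gripper_width: 0.574
```

```bash
python3 go.py .6405 -.054 .076 2.016
python3 - <<'E'
from h import *
s=snap('wrist','w8.png'); np.savez('w8.npz',**s)
E
```

```text
clk 15.57 pos [ 0.6383 -0.0533  0.0904] yaw 2.015 tilt [-0.0035  0.0023] F [ 0.2 -0.6 -2.1] w 5.0 q6 -2.27
delta [-0.16  1.44 -0.17] turn [-0.002 -0.001  0.004] rows>= 0.4
```

View pics/w8.png

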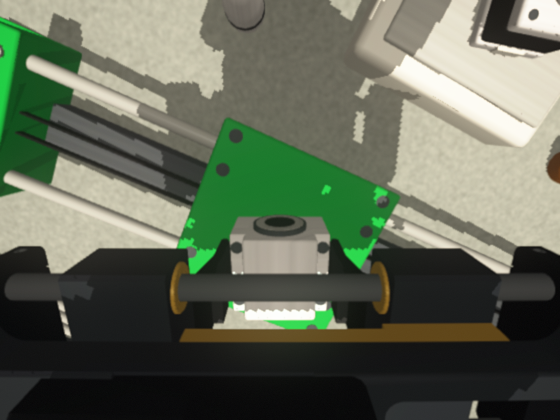

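Run:
```python
from meas import *
L=lambda f:{k:(v if v.shape else float(v)) for k,v in dict(np.load(f+'.npz')).items()}
s=L('w8')
X=onplane(s,[(229,117),(401,199),(178,247)],.07)[:,:2]; print(X)
e=X[1]-X[0]; print(np.linalg.norm(e)); e/=np.linalg.norm(e)
m=(X[0]+X[1])/2; n=np.array([-e[1],e[0]]); print('centre',m+.06*n,m-.06*n)
```

```text
[[ 0.57884086 -0.11428066]
 [ 0.57780213  0.00382443]
 [ 0.66959028 -0.11282114]]
0.11810965853122658
centre [ 0.51832382 -0.0557558 ] [ 0.63831917 -0.05470044]
```

{"api": "play_rows", "payload": {
  "plan": [
    {"delta_pos": [-0.15,0.4,-0.1],"turn": [0,0,0.003]},
    {"delta_pos": [0,0.4,0],"turn": [0,0,0]},
    {"delta_pos": [0,0.3,0],"turn": [0,0,0]},
    {"delta_pos": [0,0.15,0],"turn": [0,0,0]},
    {"delta_pos": [0,0,0],"turn": [0,0,0]},
    {"delta_pos": [0,0,0],"turn": [0,0,0]}
  ]
}}

```text
clock: 16.12
ee_pos: [0.6431, -0.0546, 0.0813]
eef_rot: [-1.575, 0.005, 2.016]
wrist_force: [0.9, -0.2, -2.3]
gripper_width: 0.574
```

```bash
python3 go.py .640 -.0544 .0755 2.016
```

```text
clk 16.12 pos [ 0.6431 -0.0546  0.0813] yaw 2.0156 tilt [ 0.0062 -0.0028] F [ 0.9 -0.2 -2.3] w 4.99 q6 -2.27
delta [0.15 0.58 0.27] turn [ 0.004 -0.    -0.005] rows>= 0.2
```

{"api": "play_rows", "payload": {
  "plan": [
    {"delta_pos": [0.1,0.2,0.25],"turn": [0.004,0,-0.005]},
    {"delta_pos": [0,0.15,0],"turn": [0,0,0]},
    {"delta_pos": [0,0.1,0],"turn": [0,0,0]},
    {"delta_pos": [0,0.08,0],"turn": [0,0,0]},
    {"delta_pos": [0,0,0],"turn": [0,0,0]}
  ]
}}

```text
clock: 16.53
ee_pos: [0.6404, -0.0551, 0.076]
eef_rot: [-1.571, 0.0, 2.015]
wrist_force: [0.0, 0.0, -0.7]
gripper_width: 0.576
```

```bash
python3 go.py .640 -.0544 .0755 2.016
```

```text
clk 16.53 pos [ 0.6404 -0.0551  0.076 ] yaw 2.0153 tilt [0.0007 0.0001] F [ 0.   0.  -0.7] w 5.01 q6 -2.28
delta [0.08 0.05 0.01] turn [ 0.001 -0.001 -0.   ] rows>= 0.0
```

{"api": "play_rows", "payload": {
  "plan": [
    {"delta_pos": [0,0.07,0],"turn": [0,0,0]},
    {"delta_pos": [0,0,0],"turn": [0,0,0]}
  ]
}}

```text
clock: 16.7
ee_pos: [0.6405, -0.0551, 0.0762]
eef_rot: [-1.572, 0.0, 2.015]
wrist_force: [-0.4, -0.8, -2.1]
gripper_width: 0.57
```

{"api": "play_rows", "payload": {
  "plan": [
    {"delta_pos": [0,0,0],"turn": [0,0,0]},
    {"delta_pos": [0,0,0],"turn": [0,0,0]},
    {"delta_pos": [0,0,0],"turn": [0,0,0]},
    {"delta_pos": [0,0,0],"turn": [0,0,0]},
    {"delta_pos": [0,-0.8,0],"turn": [0,0,0]},
    {"delta_pos": [0,-2,0],"turn": [0,0,0]},
    {"delta_pos": [0,-3,0],"turn": [0,0,0]},
    {"delta_pos": [0,-3,0],"turn": [0,0,0]},
    {"delta_pos": [0,-2,0],"turn": [0,0,0]}
  ],
  "fingers": 8.7
}}

```text
clock: 17.45
ee_pos: [0.638, -0.0546, 0.1845]
eef_rot: [-1.564, -0.006, 2.015]
wrist_force: [0.7, -0.4, 0.4]
gripper_width: 0.995
```

```bash
python3 go.py .505 .025 .20 1.856
python3 - <<'E'
from h import *
s=snap('wrist','w9.png'); np.savez('w9.npz',**s)
E
```

```text
clk 17.45 pos [ 0.638  -0.0546  0.1845] yaw 2.015 tilt [-0.0082  0.0025] F [ 0.7 -0.4  0.4] w 8.65 q6 -2.27
delta [12.91 -1.42  8.6 ] turn [-0.007  0.159  0.005] rows>= 3.7
```

View pics/w9.png

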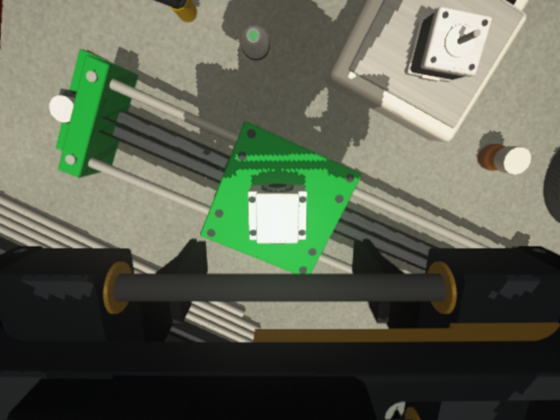

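{"api": "play_rows", "payload": {
  "plan": [
    {"delta_pos": [1.8,-0.3,1.2],"turn": [-0.007,0,0.005]},
    {"delta_pos": [3.0,-0.4,2.0],"turn": [0,0,0]},
    {"delta_pos": [3.2,-0.4,2.2],"turn": [0,0,0]},
    {"delta_pos": [2.8,-0.3,1.8],"turn": [0,0,0]},
    {"delta_pos": [1.6,0,1.0],"turn": [0,0,0]},
    {"delta_pos": [0.4,0,0.3],"turn": [0,0.06,0]},
    {"delta_pos": [0,0,0],"turn": [0,0.07,0]},
    {"delta_pos": [0,0,0],"turn": [0,0.03,0]},
    {"delta_pos": [0,0,0],"turn": [0,0,0]}
  ]
}}

```text
clock: 18.25
ee_pos: [0.5051, 0.0261, 0.2097]
eef_rot: [-1.595, 0.012, 1.847]
wrist_force: [0.0, -0.4, 0.3]
gripper_width: 0.997
```

```bash
python3 go.py .505 .025 .20 1.856
python3 - <<'E'
from meas import *
s=snap('wrist','w10.png'); np.savez('w10.npz',**s)
L=lambda f:{k:(v if v.shape else float(v)) for k,v in dict(np.load(f+'.npz')).items()}
P=cloud(s)
m=(P[...,2]>.085)&(P[...,2]<.11)&(abs(P[...,0]-.457)<.05)&(abs(P[...,1]-.011)<.05)
p=mask_pts(s,m);print('motor',rect(s,p,.098))
m=(P[...,2]>.05)&(abs(P[...,0]-.449)<.1)&(abs(P[...,1]-.006)<.1)
s=L('w9');P=cloud(s)
m=(P[...,2]>.102)&(P[...,2]<.12)&(abs(P[...,0]-.64)<.05)&(abs(P[...,1]+.055)<.05)
p=mask_pts(s,m);print('block top',rect(s,p,.108))
hsv=cv2.cvtColor(s['color'],cv2.COLOR_RGB2HSV);H,S,V=[hsv[...,i] for i in range(3)]
g=((H>45)&(H<80)&(S>120)&(V>40)).astype(np.uint8)
p=mask_pts(s,cv2.morphologyEx(g,cv2.MORPH_CLOSE,np.ones((5,5))),(325,210)); print('deck',rect(s,p,.07))
E
```

```text
clk 18.25 pos [0.5051 0.0261 0.2097] yaw 1.8469 tilt [ 0.0263 -0.0055] F [ 0.  -0.4  0.3] w 8.67 q6 -2.02
delta [-0.09  0.97  0.06] turn [ 0.024 -0.009 -0.013] rows>= 0.2
motor ((454.783935546875, 9.351190567016602), (41.7165641784668, 42.11857986450195), 15.852988243103027)
block top ((637.3450927734375, -56.693572998046875), (48.49357986450195, 37.3275032043457), 26.49666976928711)
deck ((637.2689208984375, -54.89530563354492), (119.25576782226562, 120.30726623535156), 1.478024959564209)
```

View pics/w10.png

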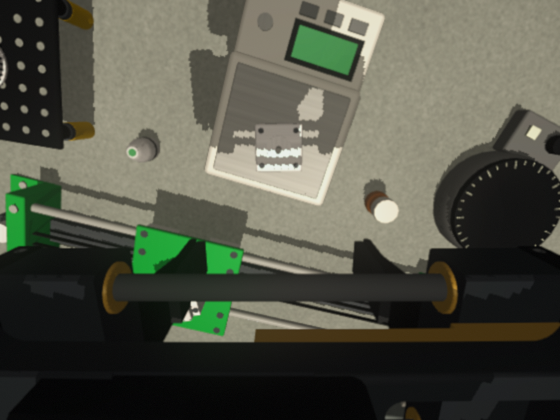

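```bash
python3 go.py .4565 .0100 .13 1.850
```

```text
clk 18.3 pos [0.5052 0.026  0.2097] yaw 1.8479 tilt [ 0.0264 -0.0055] F [ 0.5 -0.8 -0.8] w 8.72 q6 -2.02
delta [-0.1   7.84  5.31] turn [ 0.024 -0.002 -0.013] rows>= 2.3
```

{"api": "play_rows", "payload": {
  "plan": [
    {"delta_pos": [-0.1,0.8,2.0],"turn": [0.024,0,-0.013]},
    {"delta_pos": [0,1.5,2.0],"turn": [0,0,0]},
    {"delta_pos": [0,2.0,1.0],"turn": [0,0,0]},
    {"delta_pos": [0,1.8,0.3],"turn": [0,0,0]},
    {"delta_pos": [0,1.2,0],"turn": [0,0,0]},
    {"delta_pos": [0,0.4,0],"turn": [0,0,0]},
    {"delta_pos": [0,0,0],"turn": [0,0,0]}
  ]
}}

```text
clock: 18.88
ee_pos: [0.4587, 0.0081, 0.1328]
eef_rot: [-1.581, 0.005, 1.854]
wrist_force: [-0.0, 0.2, 0.8]
gripper_width: 0.998
```

```bash
python3 go.py .4565 .0100 .063 1.850
```

```text
clk 18.88 pos [0.4587 0.0081 0.1328] yaw 1.8543 tilt [ 0.011  -0.0019] F [-0.   0.2  0.8] w 8.68 q6 -2.08
delta [0.28 6.97 0.23] turn [ 0.01   0.004 -0.005] rows>= 1.7
```

{"api": "play_rows", "payload": {
  "plan": [
    {"delta_pos": [0.2,0.8,0.2],"turn": [0.01,0.004,-0.005]},
    {"delta_pos": [0,1.5,0],"turn": [0,0,0]},
    {"delta_pos": [0,1.7,0],"turn": [0,0,0]},
    {"delta_pos": [0,1.2,0],"turn": [0,0,0]},
    {"delta_pos": [0,0.6,0],"turn": [0,0,0]},
    {"delta_pos": [0,0.3,0],"turn": [0,0,0]},
    {"delta_pos": [0,0,0],"turn": [0,0,0]},
    {"delta_pos": [0,0,0],"turn": [0,0,0]}
  ]
}}

```text
clock: 19.55
ee_pos: [0.4638, 0.0084, 0.072]
eef_rot: [-1.581, 0.005, 1.852]
wrist_force: [-0.3, 0.2, -0.0]
gripper_width: 1.001
```

```bash
python3 go.py .4565 .0100 .063 1.850
```

```text
clk 19.55 pos [0.4638 0.0084 0.072 ] yaw 1.8519 tilt [ 0.0111 -0.0025] F [-0.3  0.2 -0. ] w 8.71 q6 -2.08
delta [0.36 0.89 0.66] turn [ 0.01   0.002 -0.005] rows>= 0.3
```

{"api": "play_rows", "payload": {
  "plan": [
    {"delta_pos": [0.3,0.3,0.4],"turn": [0.01,0,-0.005]},
    {"delta_pos": [0,0.3,0.2],"turn": [0,0,0]},
    {"delta_pos": [0,0.2,0],"turn": [0,0,0]},
    {"delta_pos": [0,0,0],"turn": [0,0,0]},
    {"delta_pos": [0,0,0],"turn": [0,0,0]}
  ]
}}

```text
clock: 19.97
ee_pos: [0.458, 0.0095, 0.0653]
eef_rot: [-1.574, 0.002, 1.852]
wrist_force: [0.6, -0.3, 0.2]
gripper_width: 1.002
```

```bash
python3 go.py .4565 .0100 .063 1.850;python3 - <<'E'
from h import *
s=snap('wrist','w11.png'); np.savez('w11.npz',**s)
E
```

```text
clk 19.97 pos [0.458  0.0095 0.0653] yaw 1.8523 tilt [ 0.0034 -0.0013] F [ 0.6 -0.3  0.2] w 8.71 q6 -2.08
delta [0.09 0.23 0.13] turn [ 0.003  0.002 -0.002] rows>= 0.1
```

View pics/w11.png

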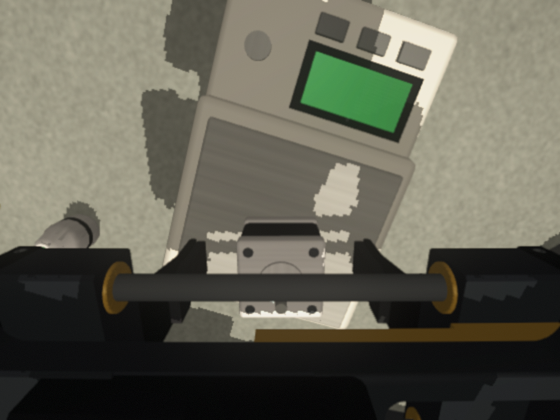

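{"api": "play_rows", "payload": {
  "plan": [
    {"delta_pos": [0,0.2,0.1],"turn": [0.003,0,0]},
    {"delta_pos": [0,0,0],"turn": [0,0,0]},
    {"delta_pos": [0,0,0],"turn": [0,0,0]},
    {"delta_pos": [0,0,0],"turn": [0,0,0]},
    {"delta_pos": [0,0,0],"turn": [0,0,0]},
    {"delta_pos": [0,0,0],"turn": [0,0,0]},
    {"delta_pos": [0,0,0],"turn": [0,0,0]},
    {"delta_pos": [0,0,0],"turn": [0,0,0]},
    {"delta_pos": [0,0,0],"turn": [0,0,0]}
  ],
  "fingers": 2.5,
  "squeeze": 25
}}

```text
clock: 20.77
ee_pos: [0.4573, 0.0092, 0.0634]
eef_rot: [-1.571, 0.002, 1.852]
wrist_force: [-0.1, -0.0, 0.8]
gripper_width: 0.481
```

```bash
python3 go.py .46 .284 .19 1.850;python3 - <<'E'
from meas import *
s=snap('wrist','w12.png'); np.savez('w12.npz',**s)
st=ctrl.read_state();p=st['ee_pos'];yaw=st['eef_rot'][2]
cv2.imwrite('pics/w12c.png',cv2.resize(s['color'][200:330,210:350,::-1],None,fx=5,fy=4.5,interpolation=cv2.INTER_CUBIC))
for r in (232,236,240,310,314,319):
    x=onplane(s,[(281,r)],.098)[0]-p
    print(r, x[:2]@[np.cos(yaw),np.sin(yaw)], x[:2]@[-np.sin(yaw),np.cos(yaw)])
E
```

```text
clk 20.77 pos [0.4573 0.0092 0.0634] yaw 1.852 tilt [ 0.0011 -0.0022] F [-0.1 -0.   0.8] w 4.19 q6 -2.07
delta [ 26.29 -12.72  -7.89] turn [ 0.     0.002 -0.002] rows>= 7.3
232 0.0007368501488009926 0.02845237686074991
236 0.0007404538610509566 0.026493607155212442
240 0.0007440906559368883 0.02451899290902777
310 0.0008136182261888321 -0.01285742152885933
314 0.000817960874178585 -0.015170544026837731
319 0.0008234510911713511 -0.018091657377303394
```

View pics/w12c.png

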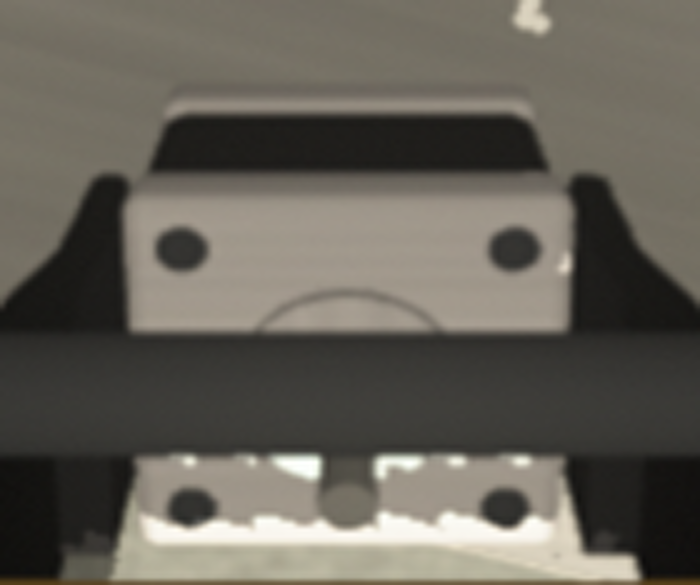

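{"api": "play_rows", "payload": {
  "plan": [
    {"delta_pos": [0,-0.7,0],"turn": [0,0,0]},
    {"delta_pos": [0,-1.5,0],"turn": [0,0,0]},
    {"delta_pos": [0,-2.5,0],"turn": [0,0,0]},
    {"delta_pos": [0,-3,0],"turn": [0,0,0]},
    {"delta_pos": [0,-2.0,0],"turn": [0,0,0]},
    {"delta_pos": [0,-1.0,0],"turn": [0,0,0]},
    {"delta_pos": [0,0,0],"turn": [0,0,0]}
  ]
}}

```text
clock: 21.4
ee_pos: [0.4531, 0.0102, 0.1737]
eef_rot: [-1.561, -0.003, 1.852]
wrist_force: [0.8, 0.2, -3.6]
gripper_width: 0.477
```

```bash
python3 go.py .461 .2848 .15 1.850
```

```text
clk 21.4 pos [0.4531 0.0102 0.1737] yaw 1.8519 tilt [-0.0106  0.0002] F [ 0.8  0.2 -3.6] w 4.15 q6 -2.07
delta [26.15  2.37 -8.4 ] turn [-0.01   0.002  0.003] rows>= 6.6
```

{"api": "play_rows", "payload": {
  "plan": [
    {"delta_pos": [1.6,0,-0.5],"turn": [-0.008,0,0.003]},
    {"delta_pos": [3.0,0,-1.0],"turn": [0,0,0]},
    {"delta_pos": [3.6,0,-1.2],"turn": [0,0,0]},
    {"delta_pos": [3.8,0.2,-1.2],"turn": [0,0,0]},
    {"delta_pos": [3.8,0.2,-1.2],"turn": [0,0,0]},
    {"delta_pos": [3.8,0.4,-1.2],"turn": [0,0,0]},
    {"delta_pos": [3.0,0.4,-1.0],"turn": [0,0,0]},
    {"delta_pos": [2.0,0.4,-0.6],"turn": [0,0,0]},
    {"delta_pos": [0.8,0.2,-0.2],"turn": [0,0,0]},
    {"delta_pos": [0,0,0],"turn": [0,0,0]}
  ]
}}

```text
clock: 22.23
ee_pos: [0.4567, 0.2856, 0.1477]
eef_rot: [-1.559, 0.002, 1.846]
wrist_force: [-0.2, -0.8, -3.3]
gripper_width: 0.48
```

```bash
python3 go.py .461 .2848 .06 1.850
```

```text
clk 22.23 pos [0.4567 0.2856 0.1477] yaw 1.8459 tilt [-0.0106 -0.0051] F [-0.2 -0.8 -3.3] w 4.18 q6 -1.49
delta [-0.18  8.77 -0.5 ] turn [-0.012 -0.004 -0.002] rows>= 2.1
```

{"api": "play_rows", "payload": {
  "plan": [
    {"delta_pos": [-0.2,1.0,-0.4],"turn": [-0.01,-0.004,0]},
    {"delta_pos": [0,2.0,0],"turn": [0,0,0]},
    {"delta_pos": [0,2.2,0],"turn": [0,0,0]},
    {"delta_pos": [0,1.6,0],"turn": [0,0,0]},
    {"delta_pos": [0,0.8,0],"turn": [0,0,0]},
    {"delta_pos": [0,0.4,0],"turn": [0,0,0]},
    {"delta_pos": [0,0,0],"turn": [0,0,0]},
    {"delta_pos": [0,0,0],"turn": [0,0,0]}
  ]
}}

```text
clock: 22.9
ee_pos: [0.4587, 0.2757, 0.0629]
eef_rot: [-1.56, 0.006, 1.847]
wrist_force: [0.1, 0.3, -2.2]
gripper_width: 0.477
```

```bash
python3 go.py .461 .2848 .0495 1.850;python3 - <<'E'
from meas import *
s=snap('wrist','w13.png'); np.savez('w13.npz',**s)
E
```

```text
clk 22.9 pos [0.4587 0.2757 0.0629] yaw 1.8474 tilt [-0.0083 -0.0089] F [ 0.1  0.3 -2.2] w 4.15 q6 -1.51
delta [ 0.82  1.33 -0.49] turn [-0.01  -0.003 -0.006] rows>= 0.4
```

View pics/w13.png

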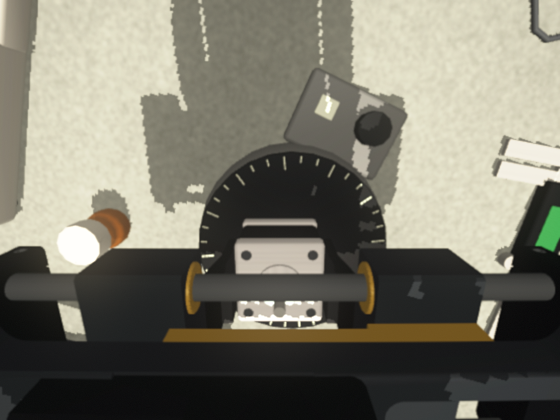

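{"api": "play_rows", "payload": {
  "plan": [
    {"delta_pos": [0.5,0.2,-0.3],"turn": [-0.01,0,-0.006]},
    {"delta_pos": [0.3,0.3,-0.2],"turn": [0,0,0]},
    {"delta_pos": [0,0.3,0],"turn": [0,0,0]},
    {"delta_pos": [0,0,0],"turn": [0,0,0]},
    {"delta_pos": [0,0,0],"turn": [0,0,0]}
  ]
}}

```text
clock: 23.37
ee_pos: [0.4643, 0.2868, 0.0576]
eef_rot: [-1.579, -0.001, 1.848]
wrist_force: [-0.0, 0.3, -3.6]
gripper_width: 0.476
```

```bash
python3 go.py .461 .2848 .0494 1.850
```

```text
clk 23.37 pos [0.4643 0.2868 0.0576] yaw 1.8477 tilt [0.008  0.0032] F [-0.   0.3 -3.6] w 4.15 q6 -1.5
delta [-0.1   0.82  0.38] turn [ 0.009 -0.002  0.001] rows>= 0.2
```

{"api": "play_rows", "payload": {
  "plan": [
    {"delta_pos": [-0.1,0.2,0.3],"turn": [0.008,0,0]},
    {"delta_pos": [0,0.2,0.05],"turn": [0,0,0]},
    {"delta_pos": [0,0.2,0],"turn": [0,0,0]},
    {"delta_pos": [0,0.12,0],"turn": [0,0,0]},
    {"delta_pos": [0,0,0],"turn": [0,0,0]}
  ]
}}

```text
clock: 23.78
ee_pos: [0.4607, 0.285, 0.0499]
eef_rot: [-1.571, -0.001, 1.848]
wrist_force: [-0.2, -0.0, -3.5]
gripper_width: 0.476
```

```bash
python3 go.py .461 .2848 .0494 1.850
```

```text
clk 23.78 pos [0.4607 0.285  0.0499] yaw 1.8485 tilt [-0.0002  0.0007] F [-0.2 -0.  -3.5] w 4.14 q6 -1.5
delta [-0.02  0.05 -0.02] turn [-0.    -0.002  0.001] rows>= 0.0
```

{"api": "play_rows", "payload": {
  "plan": [
    {"delta_pos": [0,0.07,0],"turn": [0,0,0]},
    {"delta_pos": [0,0.05,0],"turn": [0,0,0]},
    {"delta_pos": [0,0,0],"turn": [0,0,0]}
  ]
}}

```text
clock: 24.03
ee_pos: [0.4608, 0.285, 0.0496]
eef_rot: [-1.571, -0.001, 1.848]
wrist_force: [-0.4, 0.4, -3.6]
gripper_width: 0.48
```

```bash
python3 go.py .461 .2848 .0494 1.850
```

```text
clk 24.03 pos [0.4608 0.285  0.0496] yaw 1.8485 tilt [0.0001 0.0008] F [-0.4  0.4 -3.6] w 4.17 q6 -1.5
delta [-0.02  0.02 -0.01] turn [ 0.    -0.002  0.001] rows>= 0.0
```

{"api": "play_rows", "payload": {
  "plan": [
    {"delta_pos": [0,0.08,0],"turn": [0,0,0]},
    {"delta_pos": [0,0.08,0],"turn": [0,0,0]},
    {"delta_pos": [0,0,0],"turn": [0,0,0]}
  ]
}}

```text
clock: 24.28
ee_pos: [0.4611, 0.2851, 0.0496]
eef_rot: [-1.572, -0.001, 1.849]
wrist_force: [-0.5, -0.2, -3.1]
gripper_width: 0.48
```

```bash
python3 go.py .461 .2848 .0494 1.850
```

```text
clk 24.28 pos [0.4611 0.2851 0.0496] yaw 1.8488 tilt [0.0013 0.0011] F [-0.5 -0.2 -3.1] w 4.18 q6 -1.5
delta [-0.03  0.02  0.01] turn [ 0.002 -0.001  0.001] rows>= 0.0
```

{"api": "play_rows", "payload": {
  "plan": [
    {"delta_pos": [0,0,0],"turn": [0,0,0]},
    {"delta_pos": [0,0,0],"turn": [0,0,0]},
    {"delta_pos": [0,0,0],"turn": [0,0,0]},
    {"delta_pos": [0,0,0],"turn": [0,0,0]},
    {"delta_pos": [0,0,0],"turn": [0,0,0]},
    {"delta_pos": [0,-0.8,0],"turn": [0,0,0]},
    {"delta_pos": [0,-2,0],"turn": [0,0,0]},
    {"delta_pos": [0,-3,0],"turn": [0,0,0]},
    {"delta_pos": [0,-3,0],"turn": [0,0,0]},
    {"delta_pos": [0,-3,0],"turn": [0,0,0]},
    {"delta_pos": [0,-2,0],"turn": [0,0,0]}
  ],
  "fingers": 8.7
}}

```text
clock: 25.2
ee_pos: [0.4588, 0.2838, 0.19]
eef_rot: [-1.563, -0.0, 1.848]
wrist_force: [0.4, 0.4, -0.2]
gripper_width: 0.998
```

```bash
python3 go.py .505 -.27 .20 1.25
python3 - <<'E'
from h import *
s=snap('wrist','w14.png'); np.savez('w14.npz',**s)
E
```

```text
clk 25.2 pos [0.4588 0.2838 0.19  ] yaw 1.848 tilt [-0.008  -0.0022] F [ 0.4  0.4 -0.2] w 8.69 q6 -1.5
delta [-54.53  -0.92  10.72] turn [-0.008  0.598 -0.002] rows>= 13.3
```

View pics/w14.png

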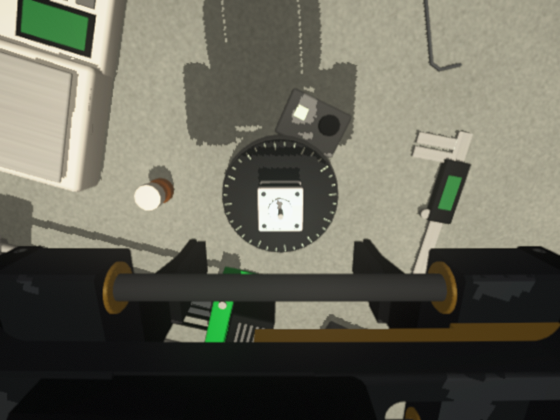

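The motor stands upright on the disc, at (280,210) with the disc centre near (280,195) before parallax. I'll quantify the offset.

Run:
```python
from meas import *
L=lambda f:{k:(v if v.shape else float(v)) for k,v in dict(np.load(f+'.npz')).items()}
s=L('w14');P=cloud(s)
b=(abs(P[...,0]-.46)<.08)&(abs(P[...,1]-.284)<.08)
p=mask_pts(s,b&(P[...,2]>.075)&(P[...,2]<.09));print('motor',rect(s,p,.084))
p=mask_pts(s,b&(P[...,2]>.035)&(P[...,2]<.1)); print('disc',cv2.minEnclosingCircle(onplane(s,p,.044)[:,:2].astype(np.float32)))
```

```text
motor ((458.4063415527344, 284.42669677734375), (42.814674377441406, 42.11213302612305), 15.88038444519043)
disc ((0.45812562108039856, 0.2841837704181671), 0.061993617564439774)
```

{"api": "play_rows", "payload": {
  "plan": [
    {"delta_pos": [0,-0.2,0],"turn": [-0.008,0.06,0]},
    {"delta_pos": [0,0,0],"turn": [0,0.115,0]},
    {"delta_pos": [0,0,0],"turn": [0,0.115,0]},
    {"delta_pos": [0,0,0],"turn": [0,0.115,0]},
    {"delta_pos": [0,0,0],"turn": [0,0.1,0]},
    {"delta_pos": [0,0,0],"turn": [0,0.06,0]},
    {"delta_pos": [0,0,0],"turn": [0,0.02,0]}
  ]
}}

```text
clock: 25.83
ee_pos: [0.4625, 0.2854, 0.2035]
eef_rot: [-1.587, -0.013, 1.235]
wrist_force: [0.4, -0.3, 1.3]
gripper_width: 0.999
```

```bash
python3 go.py .505 -.30 .20 1.25
```

```text
clk 25.83 pos [0.4625 0.2854 0.2035] yaw 1.235 tilt [0.0192 0.0067] F [ 0.4 -0.3  1.3] w 8.69 q6 -0.89
delta [-5.387e+01  4.000e-02 -2.331e+01] turn [ 0.016 -0.015  0.013] rows>= 14.1
```

{"api": "play_rows", "payload": {
  "plan": [
    {"delta_pos": [-2.0,0,-0.9],"turn": [0.012,-0.01,0.01]},
    {"delta_pos": [-3.6,0,-1.6],"turn": [0,0,0]},
    {"delta_pos": [-3.7,0,-1.6],"turn": [0,0,0]},
    {"delta_pos": [-3.7,0,-1.6],"turn": [0,0,0]},
    {"delta_pos": [-3.7,0,-1.6],"turn": [0,0,0]},
    {"delta_pos": [-3.7,0,-1.6],"turn": [0,0,0]},
    {"delta_pos": [-3.7,0,-1.6],"turn": [0,0,0]},
    {"delta_pos": [-3.7,0,-1.6],"turn": [0,0,0]},
    {"delta_pos": [-3.7,0,-1.6],"turn": [0,0,0]},
    {"delta_pos": [-3.7,0,-1.6],"turn": [0,0,0]},
    {"delta_pos": [-3.7,0,-1.6],"turn": [0,0,0]},
    {"delta_pos": [-3.7,0,-1.6],"turn": [0,0,0]}
  ]
}}

```text
clock: 26.83
ee_pos: [0.5066, -0.1853, 0.2056]
eef_rot: [-1.581, -0.008, 1.272]
wrist_force: [1.2, 0.2, -0.4]
gripper_width: 0.997
```

```bash
python3 go.py .505 -.30 .19 1.25
```

```text
clk 26.83 pos [ 0.5066 -0.1853  0.2056] yaw 1.2719 tilt [0.0118 0.0049] F [ 1.2  0.2 -0.4] w 8.68 q6 -1.84
delta [-11.02   1.5   -3.21] turn [0.01  0.022 0.008] rows>= 2.8
```

{"api": "play_rows", "payload": {
  "plan": [
    {"delta_pos": [-3.2,0.4,-0.9],"turn": [0.01,0.015,0.008]},
    {"delta_pos": [-3.0,0.4,-0.9],"turn": [0,0,0]},
    {"delta_pos": [-2.2,0.4,-0.6],"turn": [0,0,0]},
    {"delta_pos": [-1.2,0.2,-0.3],"turn": [0,0,0]},
    {"delta_pos": [0,0,0],"turn": [0,0,0]},
    {"delta_pos": [0,0,0],"turn": [0,0,0]}
  ]
}}

```text
clock: 27.33
ee_pos: [0.503, -0.3004, 0.1922]
eef_rot: [-1.577, 0.004, 1.25]
wrist_force: [-0.3, 0.7, -0.1]
gripper_width: 1.0
```

```bash
python3 - <<'E'
from meas import *
s=snap('wrist','w15.png'); np.savez('w15.npz',**s)
P=cloud(s)
b=(abs(P[...,0]-.4585)<.05)&(abs(P[...,1]+.2845)<.05)
p=mask_pts(s,b&(P[...,2]>.078));print('pulley flange',cv2.minEnclosingCircle(onplane(s,p,.087)[:,:2].astype(np.float32)))
p=mask_pts(s,b&(P[...,2]>.093));print('pulley hub',cv2.minEnclosingCircle(onplane(s,p,.098)[:,:2].astype(np.float32)))
E
python3 go.py .458 -.2845 .13 1.25
```

```text
pulley flange ((0.7445322275161743, -0.36300942301750183), 0.31157881021499634)
pulley hub ((0.7315981388092041, -0.3594397008419037), 0.29877969622612)
clk 27.38 pos [ 0.5031 -0.3001  0.1923] yaw 1.2507 tilt [ 0.0044 -0.0059] F [ 0.3  0.7 -0.7] w 8.7 q6 -1.98
delta [0.09 6.2  4.81] turn [ 0.006  0.001 -0.004] rows>= 1.9
```

View pics/w15.png

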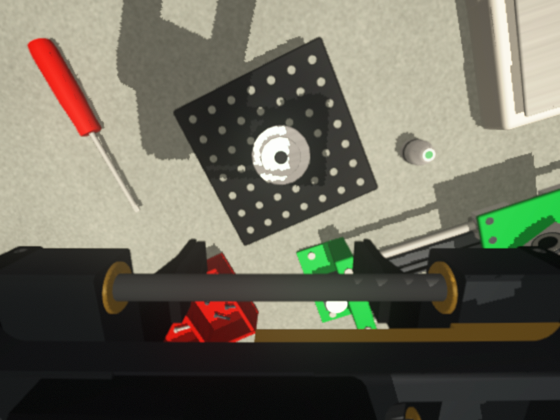

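Run:
```python
from meas import *
L=lambda f:{k:(v if v.shape else float(v)) for k,v in dict(np.load(f+'.npz')).items()}
s=L('w15'); P=cloud(s)
b=(abs(P[...,0]-.4585)<.05)&(abs(P[...,1]+.2845)<.05)&(P[...,2]<.11)
p=mask_pts(s,b&(P[...,2]>.078));print('flange',cv2.minEnclosingCircle(onplane(s,p,.087)[:,:2].astype(np.float32)))
p=mask_pts(s,b&(P[...,2]>.093));print('hub',cv2.minEnclosingCircle(onplane(s,p,.098)[:,:2].astype(np.float32)))
```

```text
flange ((0.45745351910591125, -0.284762442111969), 0.025943785905838013)
hub ((0.45759838819503784, -0.28524091839790344), 0.017044546082615852)
```

{"api": "play_rows", "payload": {
  "plan": [
    {"delta_pos": [0.1,0.6,1.8],"turn": [0.006,0,-0.004]},
    {"delta_pos": [0,1.2,1.8],"turn": [0,0,0]},
    {"delta_pos": [0,1.8,0.8],"turn": [0,0,0]},
    {"delta_pos": [0,1.6,0.2],"turn": [0,0,0]},
    {"delta_pos": [0,0.8,0],"turn": [0,0,0]},
    {"delta_pos": [0,0,0],"turn": [0,0,0]},
    {"delta_pos": [0,0,0],"turn": [0,0,0]}
  ]
}}

```text
clock: 27.97
ee_pos: [0.4606, -0.2718, 0.1338]
eef_rot: [-1.572, -0.003, 1.265]
wrist_force: [-0.9, -0.3, -0.2]
gripper_width: 1.0
```

```bash
python3 go.py .4583 -.2852 .0715 1.25
```

```text
clk 27.97 pos [ 0.4606 -0.2718  0.1338] yaw 1.2652 tilt [0.0023 0.002 ] F [-0.9 -0.3 -0.2] w 8.7 q6 -2.01
delta [-1.36  6.23 -0.18] turn [0.002 0.015 0.003] rows>= 1.5
```

{"api": "play_rows", "payload": {
  "plan": [
    {"delta_pos": [-0.8,0.5,-0.1],"turn": [0.002,0.01,0.003]},
    {"delta_pos": [-0.5,1.2,0],"turn": [0,0,0]},
    {"delta_pos": [0,1.5,0],"turn": [0,0,0]},
    {"delta_pos": [0,1.2,0],"turn": [0,0,0]},
    {"delta_pos": [0,0.7,0],"turn": [0,0,0]},
    {"delta_pos": [0,0.3,0],"turn": [0,0,0]},
    {"delta_pos": [0,0,0],"turn": [0,0,0]},
    {"delta_pos": [0,0,0],"turn": [0,0,0]}
  ]
}}

```text
clock: 28.63
ee_pos: [0.4648, -0.2907, 0.0829]
eef_rot: [-1.585, 0.009, 1.257]
wrist_force: [-0.0, 0.0, -0.3]
gripper_width: 0.999
```

```bash
python3 go.py .4583 -.2852 .0715 1.25
```

```text
clk 28.63 pos [ 0.4648 -0.2907  0.0829] yaw 1.2573 tilt [ 0.0111 -0.0131] F [-0.   0.  -0.3] w 8.69 q6 -2.02
delta [0.33 1.12 0.81] turn [ 0.015  0.007 -0.009] rows>= 0.3
```

{"api": "play_rows", "payload": {
  "plan": [
    {"delta_pos": [0.3,0.4,0.5],"turn": [0.012,0,-0.009]},
    {"delta_pos": [0,0.3,0.2],"turn": [0,0,0]},
    {"delta_pos": [0,0.3,0],"turn": [0,0,0]},
    {"delta_pos": [0,0,0],"turn": [0,0,0]},
    {"delta_pos": [0,0,0],"turn": [0,0,0]}
  ]
}}

```text
clock: 29.05
ee_pos: [0.4597, -0.2862, 0.0738]
eef_rot: [-1.576, 0.001, 1.258]
wrist_force: [-0.2, 1.0, 0.1]
gripper_width: 1.002
```

```bash
python3 go.py .4583 -.2852 .0715 1.25
```

```text
clk 29.05 pos [ 0.4597 -0.2862  0.0738] yaw 1.2575 tilt [ 0.0044 -0.0023] F [-0.2  1.   0.1] w 8.71 q6 -2.02
delta [0.05 0.23 0.16] turn [ 0.005  0.008 -0.001] rows>= 0.1
```

{"api": "play_rows", "payload": {
  "plan": [
    {"delta_pos": [0,0.2,0.15],"turn": [0.004,0,0]},
    {"delta_pos": [0,0,0],"turn": [0,0,0]},
    {"delta_pos": [0,0,0],"turn": [0,0,0]},
    {"delta_pos": [0,0,0],"turn": [0,0,0]},
    {"delta_pos": [0,0,0],"turn": [0,0,0]},
    {"delta_pos": [0,0,0],"turn": [0,0,0]},
    {"delta_pos": [0,0,0],"turn": [0,0,0]},
    {"delta_pos": [0,0,0],"turn": [0,0,0]}
  ],
  "fingers": 3,
  "squeeze": 25
}}

```text
clock: 29.72
ee_pos: [0.4583, -0.2858, 0.072]
eef_rot: [-1.572, 0.001, 1.258]
wrist_force: [-0.9, 0.0, -0.2]
gripper_width: 0.575
```

```bash
python3 go.py .45 .006 .17 1.25
```

```text
clk 29.72 pos [ 0.4583 -0.2858  0.072 ] yaw 1.2576 tilt [ 0.0009 -0.0015] F [-0.9  0.  -0.2] w 5.01 q6 -2.02
delta [27.49 -9.84  9.77] turn [ 0.001  0.008 -0.001] rows>= 7.4
```

{"api": "play_rows", "payload": {
  "plan": [
    {"delta_pos": [0,-0.7,0],"turn": [0,0,0]},
    {"delta_pos": [0,-1.5,0],"turn": [0,0,0]},
    {"delta_pos": [0,-2.5,0],"turn": [0,0,0]},
    {"delta_pos": [0,-2.5,0],"turn": [0,0,0]},
    {"delta_pos": [0,-2.0,0],"turn": [0,0,0]},
    {"delta_pos": [0,-1.0,0],"turn": [0,0,0]},
    {"delta_pos": [0,0,0],"turn": [0,0,0]}
  ]
}}

```text
clock: 30.3
ee_pos: [0.4565, -0.2841, 0.1783]
eef_rot: [-1.566, -0.002, 1.258]
wrist_force: [0.3, -0.8, -1.3]
gripper_width: 0.576
```

```bash
python3 go.py .4495 .006 .16 1.25;python3 - <<'E'
from h import *
s=snap('wrist','w16.png'); np.savez('w16.npz',**s)
E
```

```text
clk 30.3 pos [ 0.4565 -0.2841  0.1783] yaw 1.2576 tilt [-0.0043  0.0032] F [ 0.3 -0.8 -1.3] w 5.01 q6 -2.02
delta [27.38  1.93  9.6 ] turn [-0.005  0.008  0.002] rows>= 7.0
```

View pics/w16.png

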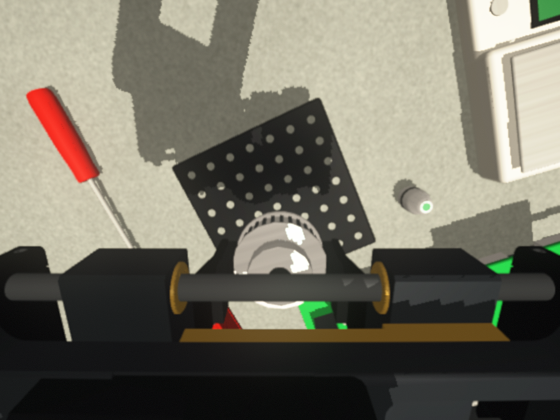

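{"api": "play_rows", "payload": {
  "plan": [
    {"delta_pos": [1.6,0,0.6],"turn": [-0.004,0,0]},
    {"delta_pos": [3.0,0,1.1],"turn": [0,0,0]},
    {"delta_pos": [3.7,0,1.3],"turn": [0,0,0]},
    {"delta_pos": [3.8,0.2,1.3],"turn": [0,0,0]},
    {"delta_pos": [3.8,0.2,1.3],"turn": [0,0,0]},
    {"delta_pos": [3.8,0.2,1.3],"turn": [0,0,0]},
    {"delta_pos": [3.4,0.2,1.2],"turn": [0,0,0]},
    {"delta_pos": [2.2,0.2,0.8],"turn": [0,0,0]},
    {"delta_pos": [1.0,0.2,0.4],"turn": [0,0,0]},
    {"delta_pos": [0,0,0],"turn": [0,0,0]}
  ]
}}

```text
clock: 31.18
ee_pos: [0.4369, 0.0117, 0.1568]
eef_rot: [-1.549, -0.003, 1.251]
wrist_force: [-0.4, 0.6, -1.3]
gripper_width: 0.573
```

```bash
python3 go.py .4497 .006 .075 1.25
```

```text
clk 31.18 pos [0.4369 0.0117 0.1568] yaw 1.2505 tilt [-0.0198  0.0099] F [-0.4  0.6 -1.3] w 4.99 q6 -1.49
delta [-0.16  8.15 -1.58] turn [-0.022  0.001  0.003] rows>= 2.0
```

{"api": "play_rows", "payload": {
  "plan": [
    {"delta_pos": [-0.2,0.8,-1.0],"turn": [-0.02,0,0]},
    {"delta_pos": [0,1.8,-0.2],"turn": [0,0,0]},
    {"delta_pos": [0,2.0,0],"turn": [0,0,0]},
    {"delta_pos": [0,1.6,0],"turn": [0,0,0]},
    {"delta_pos": [0,0.8,0],"turn": [0,0,0]},
    {"delta_pos": [0,0.3,0],"turn": [0,0,0]},
    {"delta_pos": [0,0,0],"turn": [0,0,0]},
    {"delta_pos": [0,0,0],"turn": [0,0,0]}
  ]
}}

```text
clock: 31.85
ee_pos: [0.4421, 0.0072, 0.0775]
eef_rot: [-1.561, -0.002, 1.253]
wrist_force: [-0.2, -0.2, -2.3]
gripper_width: 0.572
```

```bash
python3 go.py .4497 .006 .064 1.25;python3 - <<'E'
from h import *
s=snap('wrist','w17.png'); np.savez('w17.npz',**s)
E
```

```text
clk 31.85 pos [0.4421 0.0072 0.0775] yaw 1.2532 tilt [-0.0091  0.0048] F [-0.2 -0.2 -2.3] w 4.98 q6 -1.5
delta [ 0.12  1.35 -0.77] turn [-0.01   0.003  0.002] rows>= 0.4
```

View pics/w17.png

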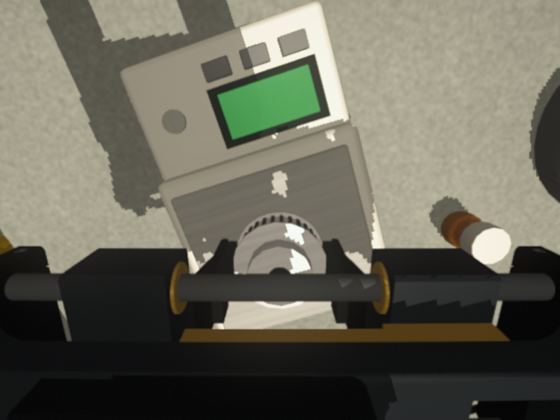

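Run:
```python
from meas import *
L=lambda f:{k:(v if v.shape else float(v)) for k,v in dict(np.load(f+'.npz')).items()}
s=L('w17')
cv2.imwrite('pics/w17c.png',cv2.resize(s['color'][120:270,150:390,::-1],None,fx=3.3,fy=3.3,interpolation=cv2.INTER_CUBIC))
X=onplane(s,[(173.5,194),(347,145)],.058)[:,:2]; print(X,np.linalg.norm(X[1]-X[0]))
e=X[1]-X[0]; e/=np.linalg.norm(e); m=X.mean(0); n=np.array([-e[1],e[0]]); print(m+.054*n,m-.054*n)
```

```text
[[ 0.38930846 -0.04600196]
 [ 0.39414449  0.06544733]] 0.11155416619753808
[0.33777724 0.01206366] [0.44567571 0.00738171]
```

View pics/w17c.png

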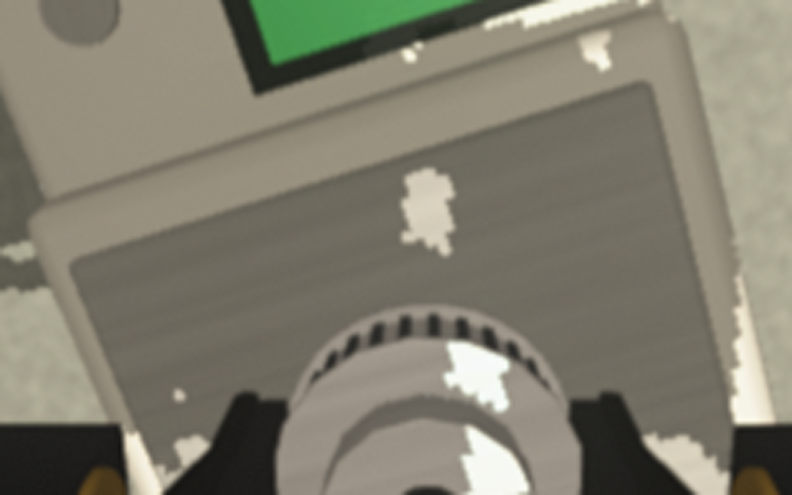

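```bash
python3 - <<'E'
from meas import *
L=lambda f:{k:(v if v.shape else float(v)) for k,v in dict(np.load(f+'.npz')).items()}
s=L('w17')
X=onplane(s,[(171.0,200.),(347.7,144.)],.058)[:,:2]; print(X,np.linalg.norm(X[1]-X[0]))
e=X[1]-X[0]; e/=np.linalg.norm(e); m=X.mean(0); n=np.array([-e[1],e[0]]); print(m-.054*n)
E
python3 go.py .449 .0063 .064 1.25
```

```text
[[ 0.39238958 -0.04906843]
 [ 0.39370347  0.06600012]] 0.11507605742886298
[0.447043  0.0078493]
clk 31.9 pos [0.4423 0.0072 0.0777] yaw 1.2533 tilt [-0.0086  0.0047] F [ 0.2 -0.  -0.9] w 4.99 q6 -1.5
delta [ 0.13  1.37 -0.68] turn [-0.01   0.003  0.002] rows>= 0.4
```

{"api": "play_rows", "payload": {
  "plan": [
    {"delta_pos": [0.1,0.3,-0.4],"turn": [-0.008,0,0]},
    {"delta_pos": [0,0.4,-0.2],"turn": [0,0,0]},
    {"delta_pos": [0,0.3,0],"turn": [0,0,0]},
    {"delta_pos": [0,0.1,0],"turn": [0,0,0]},
    {"delta_pos": [0,0,0],"turn": [0,0,0]},
    {"delta_pos": [0,0,0],"turn": [0,0,0]}
  ]
}}

```text
clock: 32.4
ee_pos: [0.4509, 0.0054, 0.0677]
eef_rot: [-1.576, -0.002, 1.253]
wrist_force: [-0.6, -0.0, -1.4]
gripper_width: 0.571
```

```bash
python3 go.py .449 .0066 .064 1.25
```

```text
clk 32.4 pos [0.4509 0.0054 0.0677] yaw 1.253 tilt [0.0055 0.0005] F [-0.6 -0.  -1.4] w 4.97 q6 -1.49
delta [0.05 0.37 0.22] turn [0.005 0.003 0.002] rows>= 0.1
```

{"api": "play_rows", "payload": {
  "plan": [
    {"delta_pos": [0,0.15,0.2],"turn": [0.005,0,0]},
    {"delta_pos": [0,0.12,0],"turn": [0,0,0]},
    {"delta_pos": [0,0.1,0],"turn": [0,0,0]},
    {"delta_pos": [0,0,0],"turn": [0,0,0]},
    {"delta_pos": [0,0,0],"turn": [0,0,0]}
  ]
}}

```text
clock: 32.82
ee_pos: [0.4491, 0.0062, 0.064]
eef_rot: [-1.571, -0.002, 1.253]
wrist_force: [-0.2, -0.4, 0.5]
gripper_width: 0.573
```

```bash
python3 go.py .449 .0066 .064 1.25
```

```text
clk 32.82 pos [0.4491 0.0062 0.064 ] yaw 1.2533 tilt [0.0011 0.002 ] F [-0.2 -0.4  0.5] w 4.99 q6 -1.49
delta [0.04 0.   0.02] turn [0.    0.003 0.002] rows>= 0.0
```

In contact: the force has gone from about −1.4 N to +0.5 N. Releasing.

{"api": "play_rows", "payload": {
  "plan": [
    {"delta_pos": [0,0,0],"turn": [0,0,0]},
    {"delta_pos": [0,0,0],"turn": [0,0,0]},
    {"delta_pos": [0,0,0],"turn": [0,0,0]},
    {"delta_pos": [0,0,0],"turn": [0,0,0]},
    {"delta_pos": [0,-0.8,0],"turn": [0,0,0]},
    {"delta_pos": [0,-2,0],"turn": [0,0,0]},
    {"delta_pos": [0,-3,0],"turn": [0,0,0]},
    {"delta_pos": [0,-3,0],"turn": [0,0,0]},
    {"delta_pos": [0,-3,0],"turn": [0,0,0]},
    {"delta_pos": [0,-2,0],"turn": [0,0,0]},
    {"delta_pos": [0,0,0],"turn": [0,0,0]}
  ],
  "fingers": 8.7
}}

```text
clock: 33.73
ee_pos: [0.4477, 0.0061, 0.2101]
eef_rot: [-1.567, -0.002, 1.253]
wrist_force: [-0.0, -1.1, -0.7]
gripper_width: 0.998
```

```bash
python3 go.py .4 .0066 .2 1.25;python3 - <<'E'
from meas import *
s=snap('wrist','w18.png'); 
c=snap('scene','s18.png')
t=snap('top','t18.png'); np.savez('top18.npz',**t)
P=cloud(s)
b=(abs(P[...,0]-.449)<.05)&(abs(P[...,1]-.006)<.05)&(P[...,2]<.1)
p=mask_pts(s,b&(P[...,2]>.071));print('flange',cv2.minEnclosingCircle(onplane(s,p,.079)[:,:2].astype(np.float32)))
P=cloud(c)
for n,x,y,z,r in [('block',.639,-.055,.108,.05),('motor',.46,.2845,.084,.05),('jar',.496,.148,.045,.03),('obj',.508,-.139,.045,.03)]:
    b=(abs(P[...,0]-x)<r)&(abs(P[...,1]-y)<r)&(abs(P[...,2]-z)<.007)
    if b.sum(): print(n,P[b].mean(0),P[b].min(0),P[b].max(0))
P0=dict(np.load('scene0.npz')); P0={k:(v if v.shape else float(v)) for k,v in P0.items()}
Q=cloud(P0)
for n,x,y,z,r in [('jar',.496,.148,.045,.03),('obj',.508,-.139,.045,.03)]:
    b=(abs(Q[...,0]-x)<r)&(abs(Q[...,1]-y)<r)&(abs(Q[...,2]-z)<.007); print(n,'before',Q[b].mean(0))
E
```

```text
clk 33.73 pos [0.4477 0.0061 0.2101] yaw 1.253 tilt [-0.0025  0.0029] F [-0.  -1.1 -0.7] w 8.69 q6 -1.49
delta [-1.44  1.02  4.54] turn [-0.003  0.003  0.002] rows>= 1.2
flange ((0.4479072690010071, 0.006375882774591446), 0.026024596765637398)
block [ 0.64400875 -0.05484948  0.10696445] [ 0.61334417 -0.0851379   0.10100924] [ 0.66987668 -0.0281517   0.11098366]
motor [0.46599632 0.28184024 0.08386667] [0.43713358 0.25872085 0.0774112 ] [0.48752529 0.30749123 0.09040021]
jar [0.50024974 0.14728653 0.044134  ] [0.48198793 0.13392562 0.03802983] [0.51278728 0.16082052 0.04817924]
obj [ 0.51322882 -0.14108015  0.04326737] [ 0.50173422 -0.14945395  0.03815647] [ 0.52049738 -0.13269457  0.04722329]
jar before [0.49989189 0.14749813 0.04436578]
obj before [ 0.51373962 -0.1409708   0.04307054]
```

View pics/s18.png

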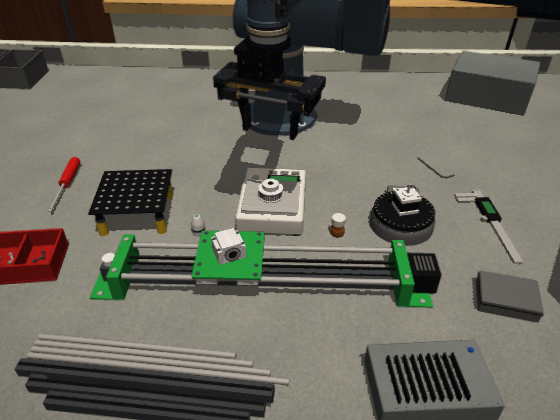

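View pics/w18.png

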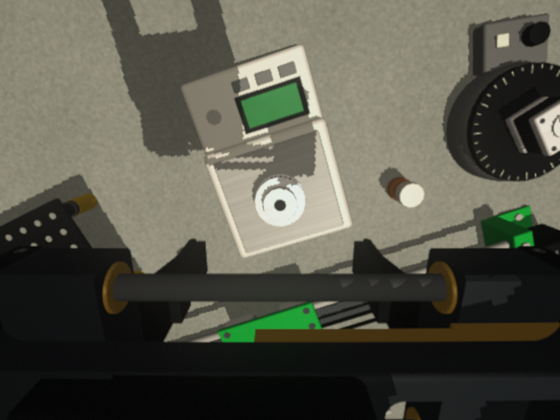

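The scene view shows the pulley at (269,190) on the pan, the motor at (406,200) on the disc and the block at (228,245) on the deck. All are upright and centred, and the bystanders haven't moved. Handing in.

```bash
python3 -c "
from station import ctrl
print(ctrl.sign_off())"
```

```text
the job is handed in; nothing more can be done
None
```

All three parts are on their next stations, upright and near the middle, and I handed the job in at about 34 s of the 112 s allowed. I stood the pulley on the perforated plate first. Then I moved the block to the carriage plate, the motor to the turntable, and the pulley from the plate to the balance pan.

The listed order (motor, block, pulley) can't be done with one part parked, because each station has to be emptied first. The parts therefore reached their final stations as block, motor, pulley.

| Check | Result |
|---|---|
| Motor from turntable centre | under 1 mm |
| Block from carriage plate centre | about 2 mm |
| Pulley from pan centre | about 1–2 mm |
| Amber jar and microscope objective | same place as before, within about 0.5 mm of depth noise |
| Gripper at hand-in | open and clear of everything, 0.21 m above the bench |

- **Camera disagreement:** the wrist and fixed cameras differed by 2–3 mm in x, about what the calibration allows. I steered between the two.
- **Touchdown of motor and block:** the wrist force did not clearly show either one touching down. I released the motor when the height stopped falling, and the block at its expected set-down height.

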